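# Change the blade and load the chocolate shaver

### The arm

A 7-joint arm with a two-finger parallel gripper is mounted at the origin on the work surface. World frame = base frame: x ahead of the robot, y to its left, z up, the work surface at z = 0. Lengths are in mm, angles in rad, forces in N, time in s.
With the tool pointing down it reaches from about 400 to 850 mm from the base axis. Payload 10.4 kg.
Tool frame: the origin (TCP) lies on the centre line of the jaws, within the pads' length; the fingertips stand 22 mm ahead of it and the grasp point (between the pads) lies 3 mm ahead of it; x points along the fingers, z is the direction in which the jaws open and shut, and the axes are right-handed (so a half turn about x gives the same grasp; the last joint's range is limited). The gripper opens to 85 mm and grips with 20 to 120 N. Pads are 22 mm wide; open, the fingers measure 114 mm over their backs; the gripper's body (76 mm by 85 mm) begins 54 mm behind the grasp point. The pads swing forward as they close: fully open they stand 13 mm farther back than shut.
Start: joints at [1.2, 0.332, -0.065, 1.46, 0.022, 1.35, -0.088], TCP at [213.04, -587.591, 253.338] pointing down, gripper open.
Joint ranges: [-2.6, 2.6], [-0.5, 2.12], [-1.47, 1.34], [0.16, 2.42], [-1.27, 4.41], [0.06, 2.06], [-2.6, 2.6]. Speed limits (rad/s): [2.22, 2.22, 2.79, 2.79, 3.14, 3.14, 3.14].

### API

Orientations are given as a unit quaternion [x, y, z, w].
In Python, from workcell import manip, eoat, kinematics, eyes, ticket, finder gives the robot as it stands. The module is installed in compiled form; this text tells all that it offers. Calls block until the motion is done:
- manip.move_pose(position, orientation): joint-space move of the TCP to a pose.
- manip.move_straight(position, rot=None, vel=150, max_force=None): straight line of the TCP; rot=None keeps the orientation; vel is the mean speed in mm/s. With max_force (N) it stops when the force on the tool has changed by that much, and returns True; else False.
- manip.goto_joints(angles): joint-space move.
- eoat.gripper_to(opening): opening from 0.0 (shut) to 1.0 (fully open); the grip force is fixed at half the most; returns when the fingers have stopped.
- manip.pause(seconds).
- kinematics.inverse_kinematics(position, orientation): joint angles nearest the present ones, or None.
- eyes.snapshot(name): name is "side" or "top" or "wrist"; returns (picture, depth): 400x640x3 uint8, red, green, blue; 400x640 float32, mm along the optical axis (not along the pixel's ray), 0 where there is no reading.
- eyes.camera_params(name): a dict with "K" (3x3 intrinsics, pixels), "k1" (the pictures are not rectified: a ray, as slopes to the right and down, at radius r is drawn at 1 + k1 r^2 times it, then the intrinsics apply), "R" (3x3) and "t" (3): a world point X has camera coordinates R X + t; the wrist camera has in their place "hand_eye" (4x4, takes a point from camera to tool coordinates, whose origin is the TCP and whose axes are the tool frame's). Camera axes: x right, y down, z forward; pixel columns grow to the right and rows downward; lengths in mm; the calibration is good to about 2 mm. A picture is of the moment at which its call begins: read the wrist's pose just before it. camera_params takes no time and is no camera call.
A pose or a line that the arm cannot do raises manip.IKError and nothing moves.
- ticket.sign_off(): hands the job in, once; it reports no verdict.
Trained networks look in the newest picture that a camera, given by its name, has taken for a name from the list of things; names that differ only in an ending like _2 or _b are one class to them, and where a whole thing is asked for, a point or a joint stands for the part that bears it (a point fixed in the world has none). Each returns a list of dicts, best first, with "p" (0 to 1); they miss things now and then, are a little off and sometimes report something else, mostly with a low value. They report only what shows in the picture. A call takes as long as a camera call. They do not tell look-alikes from the thing itself.
- finder.spot_in(camera, label): "bbox" ([centre column, centre row, width, height] in pixels, round what is visible of it).
- finder.regions_of(camera, label): "pixels" (400x640 bool, what is visible of it) and "bbox" ([centre column, centre row, width, height] in pixels, round what is visible of it).
Readings, each from a call of its own:
- manip.read_clock(): time.
- manip.read_joint_pos(): joint angles.
- manip.read_joint_velocities(): joint speeds.
- manip.read_joint_efforts(): joint torques, N m.
- manip.read_eef_pos(): TCP position.
- manip.read_tool_rot(): TCP orientation.
- manip.read_wrist_force(): force on the tool from outside, world axes, zero at the start.
- manip.read_wrist_torque(): the same for the moment, N m.
- manip.read_gripper_width(): opening from 0.0 (shut) to 1.0 (fully open).
Only numpy, scipy, OpenCV 4.12 (cv2) and the standard library are available. Lean on these libraries where they do the work, as an engineer would, in place of code of your own. Each camera call takes 0.05 s, during which the arm holds its last target.

### The job

Get the chocolate shaver ready and start it: swing the clamp arm open by its red knob, lift the worn brown blade out and lay it flat in the red tray, then lay the new blue-steel blade flat on the bed, in line with it and with its notch over the pin, and swing the clamp arm back right across it. Then seat each chocolate puck that is there fully in the well of its own colour, one after the other from well 1 (one dot, white) up to well 5 (dark), leaving the wells of missing pucks empty, and last press the green start button right down and let it come up again. Do not press start before the clamp is closed, and leave the jar, bowl and bench scraper where they are.

Things in the scene. Friction and masses are not known exactly. Their poses are not given: they have to be found in the camera images.
- blade_center (a point): Centre (half-way up) of the loose new shaver blade: a flat blue-tempered steel iron 110 x 40 x 6 mm, about 140 g, lying flat on the bench. Its x axis runs along its length towards the notched end; y across the 40 mm width; z up. The square-cut notch (10 mm wide, 20 mm deep, right through) is in the middle of the +x short end; the bare-metal bevel is at the -x end. It is meant to be held by its long sides.
- blade_notch (a point): Where the pin should stand in the notch: on the blade's centre line, 40 mm from blade_center towards +x (15 mm in from the notched end, 5 mm from the notch's closed end), half-way up the blade.
- bed (a point): Middle of the top face of the blade bed on the fixed shaver: a dark steel bar 100 mm long (x) and 26 mm wide (y), its top 20 mm above a 255 x 130 mm aluminium base plate that is 10 mm thick (so 30 mm above the bench). x axis points along the bed to the pin end. A laid blade (40 mm wide) overhangs 7 mm on either side, so fingers holding it by the long sides clear the bed; its centre then lies over this point, 3 mm above it.
- pin (a point): Top of the single brass locating pin: 6 mm diameter with a tapered tip, standing 10 mm up from the bed, 40 mm from the bed's middle along +x.
- worn_center (a point): Centre (half-way up) of the worn blade: dull brown with rust spots, otherwise exactly the new blade's shape, size and axes. It starts lying on the bed over the pin, under the closed clamp arm, its centre 3 mm above the bed's middle.
- tray_floor (a point): Middle of the floor of the fixed red tray for used blades: outside 140 mm (x) by 120 mm (y), walls 4 mm thick and 12 mm high, floor 3 mm above the bench. The worn blade fits in along x; its centre is then 3 mm above this point.
- clamp_pivot (a point): Vertical hinge axis of the clamp arm, at bed coordinates x -45 mm, y +47 mm, half-way up the arm. Arm: steel, 12 mm wide, 38.5 to 48.5 mm above the bench, passing 2.5 mm over a laid blade.
- clamp (a joint): Clamp arm angle (rad). 0: open, pointing along the bed's -x, clear of the bed. It grows counter-clockwise seen from above; 1.57: closed, straight across the blade (pointing to the bed's -y); stop at 1.62. Slight friction (about 1 N at the knob), stays where it is left.
- clamp_knob (a point): Point to hold on the red upright knob at the arm's tip, 75 mm from the pivot axis: a round peg 14 mm in diameter rising 32 mm above the arm; this point is 16 mm above the arm's top face, 16 mm below the knob's top. The peg may turn between the fingers as it is led round.
- start (a joint): Green start button of the shaver: 0 up, 0.006 m fully down; a spring of 5 N brings it back up.
- start_top (a point): Middle of the top of the green start button (32 mm diameter), pressed straight down; it stands at bed coordinates x +95 mm, y 0.
- white_center (a point): Centre of the cream-white chocolate puck: a round disc 44 mm in diameter and 30 mm high, about 50 g, with 9 mm high chamfered edges top and bottom and a straight 12 mm band round its middle; z is the disc's axis, and either face may be down. May be absent (None).
- pink_center (a point): Centre of the pink chocolate puck: a round disc 44 mm in diameter and 30 mm high, about 50 g, with 9 mm high chamfered edges top and bottom and a straight 12 mm band round its middle; z is the disc's axis, and either face may be down. May be absent (None).
- green_center (a point): Centre of the pistachio-green chocolate puck: a round disc 44 mm in diameter and 30 mm high, about 50 g, with 9 mm high chamfered edges top and bottom and a straight 12 mm band round its middle; z is the disc's axis, and either face may be down. May be absent (None).
- milk_center (a point): Centre of the light brown chocolate puck: a round disc 44 mm in diameter and 30 mm high, about 50 g, with 9 mm high chamfered edges top and bottom and a straight 12 mm band round its middle; z is the disc's axis, and either face may be down. May be absent (None).
- dark_center (a point): Centre of the dark brown chocolate puck: a round disc 44 mm in diameter and 30 mm high, about 50 g, with 9 mm high chamfered edges top and bottom and a straight 12 mm band round its middle; z is the disc's axis, and either face may be down. May be absent (None).
- well1 (a point): Centre of the mouth of well 1 of the fixed feed block: 1 black dot on the robot's side of it and a cream-white floor and bar. Round, 48 mm wide, 10 mm deep, in a grey block 74 x 290 x 25 mm whose row of five wells runs along y, 58 mm apart (well 1 at the -y end). A seated puck's centre is 5 mm above this point.
- well2 (a point): Centre of the mouth of well 2 of the fixed feed block: 2 black dots on the robot's side of it and a pink floor and bar. Round, 48 mm wide, 10 mm deep, in a grey block 74 x 290 x 25 mm whose row of five wells runs along y, 58 mm apart (well 1 at the -y end). A seated puck's centre is 5 mm above this point.
- well3 (a point): Centre of the mouth of well 3 of the fixed feed block: 3 black dots on the robot's side of it and a pistachio-green floor and bar. Round, 48 mm wide, 10 mm deep, in a grey block 74 x 290 x 25 mm whose row of five wells runs along y, 58 mm apart (well 1 at the -y end). A seated puck's centre is 5 mm above this point.
- well4 (a point): Centre of the mouth of well 4 of the fixed feed block: 4 black dots on the robot's side of it and a light brown floor and bar. Round, 48 mm wide, 10 mm deep, in a grey block 74 x 290 x 25 mm whose row of five wells runs along y, 58 mm apart (well 1 at the -y end). A seated puck's centre is 5 mm above this point.
- well5 (a point): Centre of the mouth of well 5 of the fixed feed block: 5 black dots on the robot's side of it and a dark brown floor and bar. Round, 48 mm wide, 10 mm deep, in a grey block 74 x 290 x 25 mm whose row of five wells runs along y, 58 mm apart (well 1 at the -y end). A seated puck's centre is 5 mm above this point.
- jar: Bystander: amber jar, 72 mm wide, 110 mm high; origin under its centre.
- bowl: Bystander: small steel bowl, 100 mm wide, 55 mm high; origin under its centre.
- bench_scraper: Bystander: bench scraper lying flat, 130 mm wide; origin under it.
There are look-alikes about, which are no part of the job. What is shaped like the part that bears blade_center but yellow is not meant.

How it is judged:
By the outcome, as a careful person would: the job done as asked, in the order asked, and still so for the second after the job is handed in, with the robot touching nothing.
Of white, pink, green, milk, dark only 3 to 5 are there at a start; the rules pass over those that are not, and their reading is None.
At some moment in a run one of white, pink, green, milk, dark may be knocked a few centimetres aside while the robot is not near it.
Once in a run the grip may slacken for a moment while it holds something.
It also fails if it takes over 210 s, if anything falls off the work surface, if the arm or the gripper's body presses on something with over 40 N, if the wrist force passes 120 N, or if a joint passes its speed limit or range.

## Working session

There is one attempt and no reset: what is moved stays moved. The work goes in short steps, each a Python script; the robot and the scene stay as the last script left them, time stands still between calls to the robot, and variables do not carry over. Pictures are saved under pics/ and viewed, and the job is handed in when it is done.

```bash
mkdir -p pics; ls; cat > h.py <<'E'
import numpy as np, cv2
from workcell import manip, eoat, kinematics, eyes, ticket, finder
def save(n,im): cv2.imwrite('pics/'+n+'.png', cv2.cvtColor(im,cv2.COLOR_RGB2BGR))
E
python3 - <<'E'
from h import *
print(manip.read_clock(), manip.read_eef_pos(), manip.read_tool_rot())
for n in('top','side','wrist'):
    im,d=eyes.snapshot(n); save(n+'0',im); np.savez('/tmp/%s0.npz'%n,im=im,d=d)
    print(n,eyes.camera_params(n))
E
```

```text
pics
0.0 [ 212.88011069 -587.24626094  252.4752939 ] [ 0.40623812  0.57941307 -0.40566462  0.57852166]
top {'K': array([[376.15081422,   0.        , 323.59550807],
       [  0.        , 376.15081422, 199.33636965],
       [  0.        ,   0.        ,   1.        ]]), 'k1': 0.007889318503904941, 'R': array([[ 0.01877651, -0.99981916,  0.00301617],
       [-0.99559874, -0.01897412, -0.09177765],
       [ 0.09181828, -0.00127963, -0.99577496]]), 't': array([ -43.11810731,  562.75130707, 1155.09875202])}
side {'K': array([[419.30320905,   0.        , 321.47663955],
       [  0.        , 419.30320905, 193.90585196],
       [  0.        ,   0.        ,   1.        ]]), 'k1': -0.033769787604120236, 'R': array([[-0.87136655, -0.49003212,  0.02426655],
       [-0.25475756,  0.40962768, -0.87595876],
       [ 0.41930768, -0.76946325, -0.48177524]]), 't': array([443.81732793, 213.17812036, 944.73563764])}
wrist {'K': array([[293.70192315,   0.        , 320.72807207],
       [  0.        , 293.70192315, 196.05876521],
       [  0.        ,   0.        ,   1.        ]]), 'k1': -0.027254930729808606, 'hand_eye': array([[-6.65191242e-04, -2.82218308e-01,  9.59349980e-01,
        -1.19082877e+02],
       [ 3.64456133e-04, -9.59350197e-01, -2.82218119e-01,
         7.16539437e+01],
       [ 9.99999712e-01,  1.61911963e-04,  7.41007543e-04,
        -8.47829437e-01],
       [ 0.00000000e+00,  0.00000000e+00,  0.00000000e+00,
         1.00000000e+00]])}
```

View pics/top0.png

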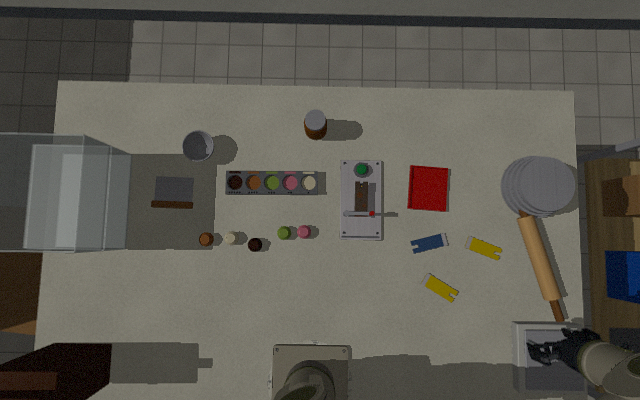

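View pics/side0.png

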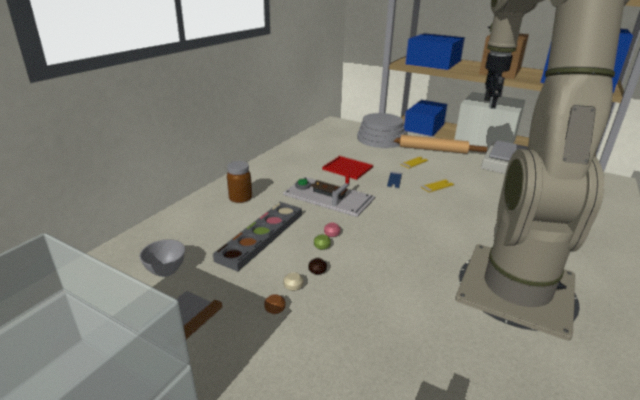

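View pics/wrist0.png

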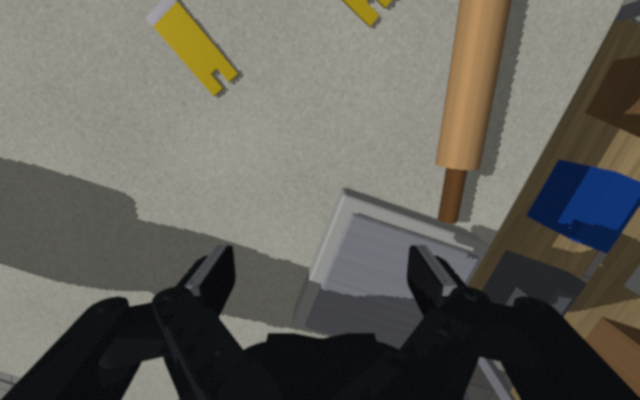

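The top view shows the five pucks, milk (206,239), white (230,238), dark (254,244), green (285,232) and pink (304,232). The shaver is at (361,200) with its clamp closed and the knob at (372,213), the tray at (428,188).

Candidates for the new blade are blue (429,243), yellow (484,248) and yellow (440,287). By the description it is the blue one. The worn blade is on the bed at (361,195).

```bash
cat >> h.py <<'E'
from scipy.spatial.transform import Rotation as Rn
CP={n:eyes.camera_params(n) for n in('top','side','wrist')}
def cam_pose(n, tp=None, tq=None):
    """camera->world R,t"""
    p=CP[n]
    if n!='wrist':
        R=np.array(p['R']).T; return R,-R@np.array(p['t'])
    T=np.array(p['hand_eye']); Rt=Rn.from_quat(tq).as_matrix()
    return Rt@T[:3,:3], Rt@T[:3,3]+np.array(tp)
def rays(n,uv):
    p=CP[n]
    return cv2.undistortPoints(np.asarray(uv,float).reshape(-1,1,2),p['K'],np.array([p['k1'],0,0,0,0.])).reshape(-1,2)
def onplane(n,uv,z,tp=None,tq=None):
    R,t=cam_pose(n,tp,tq); xy=rays(n,uv)
    d=np.c_[xy,np.ones(len(xy))]@R.T
    return t+d*((z-t[2])/d[:,2])[:,None]
def project(n,X,tp=None,tq=None):
    R,t=cam_pose(n,tp,tq); c=(np.atleast_2d(X)-t)@R; xy=c[:,:2]/c[:,2:]
    r2=(xy**2).sum(1,keepdims=True); xy=xy*(1+CP[n]['k1']*r2); K=CP[n]['K']
    return xy*[K[0,0],K[1,1]]+[K[0,2],K[1,2]]
def cloud(n,d,mask,tp=None,tq=None):
    v,u=np.nonzero(mask&(d>0)); xy=rays(n,np.c_[u,v]); R,t=cam_pose(n,tp,tq); z=d[v,u][:,None]
    return np.c_[xy*z,z]@R.T+t
def quat(a):
    """tool down, jaw direction at world angle a"""
    z=np.array([np.cos(a),np.sin(a),0]); x=np.array([0,0,-1.]); y=np.cross(z,x)
    return Rn.from_matrix(np.c_[x,y,z]).as_quat()
def wsnap(name=None):
    tp=manip.read_eef_pos(); tq=manip.read_tool_rot(); im,d=eyes.snapshot('wrist')
    if name: save(name,im)
    return im,d,np.array(tp),np.array(tq)
E
python3 - <<'E'
from h import *
im,d=eyes.snapshot('top')
for l in ['blade_center','worn_center','tray_floor','clamp_knob','clamp','start_top','bed','white_center','pink_center','green_center','milk_center','dark_center']:
    try: rs=finder.regions_of('top',l)
    except Exception as e: print(l,e); continue
    for r in rs[:3]:
        c=cloud('top',d,r['pixels']); print(l,round(r['p'],2),np.round(r['bbox'],1),np.round(np.median(c,0),1), np.round(onplane('top',[r['bbox'][:2]],20)[0],1))
b=cv2.resize(im[150:310,330:520],None,fx=4,fy=4,interpolation=cv2.INTER_CUBIC); save('top_crop',b)
E
```

```text
blade_center 0.87 [482.  248.7  37.3  26.9] [ 422.3 -534.5    5.3] [ 418.9 -529.1   20. ]
blade_center 0.8 [441.1 291.2  32.6  26. ] [ 296.2 -399.1    5.8] [ 286.3 -400.3   20. ]
blade_center 0.72 [430.2 244.   34.   17.8] [ 435.2 -369.9    5.5] [ 430.4 -367.8   20. ]
worn_center 0.64 [361.  197.7  13.3  31.7] [ 570.3 -149.    35.7] [ 571.5 -150.5   20. ]
worn_center 0.3 [271.1 184.3  93.5  26. ] [615.4 132.7  22.2] [608.6 134.6  20. ]
tray_floor 0.94 [427.1 188.6  40.5  47.7] [ 608.4 -365.     3.2] [ 604.4 -359.3   20. ]
tray_floor 0.53 [363.1 200.8  45.2  78.5] [ 563.6 -146.4   10.4] [ 561.8 -157.2   20. ]
tray_floor 0.24 [206.4 239.6  16.2  11.3] [433.  330.8  26.3] [430.9 330.7  20. ]
clamp_knob 0.57 [363.3 213.2  29.    2.3] [ 520.9 -145.3   49.1] [ 522.6 -158.2   20. ]
clamp 0.73 [432.3 242.7  29.2  15.5] [ 436.3 -374.6    5.7] [ 434.5 -374.4   20. ]
clamp 0.71 [357.8 213.8  29.6   5.7] [ 521.  -147.9   49.2] [ 520.4 -140.9   20. ]
start_top 0.38 [206.6 238.2  15.7  15.5] [433.1 330.8  26.2] [435.3 330.2  20. ]
bed 0.98 [361.4 199.   42.5  81.4] [ 559.2 -146.2   10.3] [ 567.4 -151.8   20. ]
bed 0.41 [256.5 244.   15.4  13.4] [420.5 179.6  27.3] [420.2 174.1  20. ]
bed 0.22 [283.9 232.3  14.   13.6] [456.2  89.1  27.3] [458.1  89.8  20. ]
white_center 0.58 [230.4 239.8  13.6  14.3] [437.7 252.   27.5] [431.7 255.9  20. ]
pink_center 0.59 [304.6 231.2  21.2  17.4] [460.4  29.3  27.7] [462.7  25.1  20. ]
green_center 0.71 [426.9 187.9  42.5  44. ] [ 607.9 -364.3    3.2] [ 606.6 -358.7   20. ]
milk_center 0.69 [204.7 239.5  12.2  12.6] [433.  329.7  26.7] [431.2 336.   20. ]
milk_center 0.16 [271.  183.9  94.4  24.9] [614.8 132.2  22.2] [609.9 134.9  20. ]
dark_center 0.65 [254.  244.4  14.6  14.1] [417.5 179.4  27.3] [418.8 181.9  20. ]
dark_center 0.61 [271.7 183.9  94.6  28.5] [614.6 130.5  22.1] [610.  132.7  20. ]
dark_center 0.6 [361.7 200.3  41.4  79.6] [ 559.6 -145.9   10.3] [ 563.3 -152.8   20. ]
```

View pics/top_crop.png

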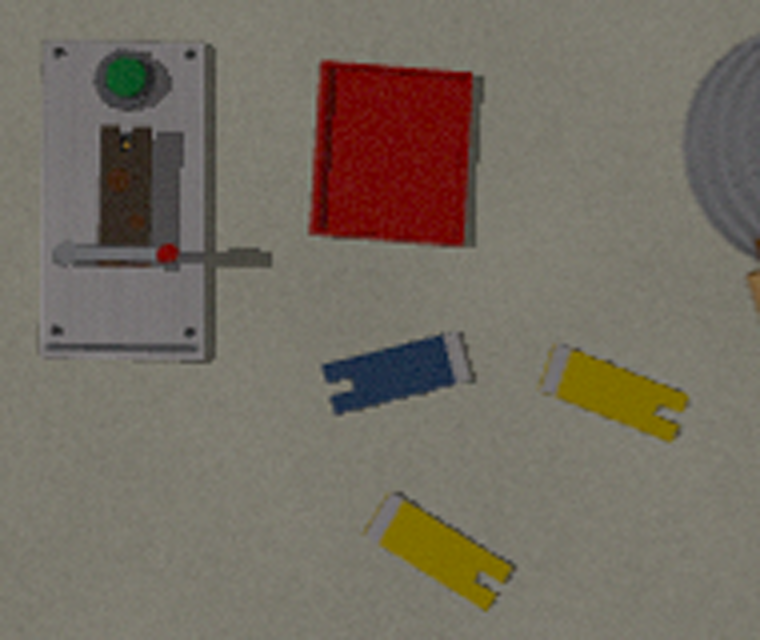

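```bash
python3 - <<'E'
from h import *
for p in ([515,-150,250],[540,-150,150],[430,-370,40],[420,330,40],[610,-360,40],[610,15,50],[610,250,50],[570,-150,60]):
  for a in (90,-90,0,180):
    s=kinematics.inverse_kinematics(p,quat(np.radians(a))); print(p,a,None if s is None else np.round(s,2))
E
```

```text
[515, -150, 250] 90 [ 0.8   0.2  -0.68  1.67  0.13  1.32  1.67]
[515, -150, 250] -90 [ 0.62  0.17 -0.47  1.68  0.08  1.31 -1.44]
[515, -150, 250] 0 [ 0.75  0.19 -0.61  1.67  0.11  1.31  0.11]
[515, -150, 250] 180 None
[540, -150, 150] 90 [ 0.77  0.35 -0.69  1.73  0.25  1.14  1.58]
[540, -150, 150] -90 [ 0.58  0.31 -0.46  1.74  0.15  1.13 -1.5 ]
[540, -150, 150] 0 [ 0.7   0.34 -0.61  1.74  0.21  1.14  0.03]
[540, -150, 150] 180 [-0.72  0.51  1.17  1.81 -0.5   1.17 -2.53]
[430, -370, 40] 90 [ 1.09  0.49 -0.56  1.8   0.31  0.94  1.97]
[430, -370, 40] -90 [ 0.79  0.43 -0.19  1.82  0.1   0.9  -1.02]
[430, -370, 40] 0 [ 0.95  0.45 -0.38  1.81  0.21  0.92  0.48]
[430, -370, 40] 180 [ 0.62  0.42  0.01  1.83 -0.    0.89 -2.51]
[420, 330, 40] 90 [ 0.09  0.6  -1.03  1.87  0.6   1.02  0.38]
[420, 330, 40] -90 [-0.15  0.46 -0.71  1.88  0.37  0.93 -2.6 ]
[420, 330, 40] 0 [ 0.04  0.56 -0.96  1.87  0.55  1.   -1.16]
[420, 330, 40] 180 [ 0.22  0.76 -1.25  1.87  0.81  1.14  1.82]
[610, -360, 40] 90 [ 0.85  0.76 -0.58  1.39  0.43  1.12  1.78]
[610, -360, 40] -90 [ 0.61  0.69 -0.21  1.4   0.16  1.06 -1.
[... 176 characters left out ...]
8  1.05  1.14]
[610, 15, 50] -90 [ 0.4   0.58 -0.64  1.67  0.39  1.02 -1.94]
[610, 15, 50] 0 [ 0.43  0.59 -0.68  1.67  0.42  1.03 -0.39]
[610, 15, 50] 180 [ 0.77  0.91 -1.25  1.66  0.9   1.27  2.47]
[610, 250, 50] 90 [ 0.19  0.79 -0.94  1.52  0.68  1.18  0.69]
[610, 250, 50] -90 [ 0.06  0.7  -0.73  1.53  0.5   1.11 -2.35]
[610, 250, 50] 0 [ 0.19  0.79 -0.94  1.52  0.67  1.17 -0.87]
[610, 250, 50] 180 [ 0.33  1.   -1.26  1.51  0.96  1.34  2.13]
[570, -150, 60] 90 [ 0.7   0.52 -0.65  1.73  0.36  1.02  1.49]
[570, -150, 60] -90 [ 0.54  0.48 -0.44  1.74  0.24  0.98 -1.56]
[570, -150, 60] 0 [ 0.66  0.51 -0.6   1.73  0.33  1.01 -0.06]
[570, -150, 60] 180 [-0.66  0.77  1.16  1.8  -0.79  1.12 -2.37]
```

```bash
python3 - <<'E'
from h import *
manip.move_pose([500,-200,240],quat(np.pi/2))
im,d,tp,tq=wsnap('w1'); np.savez('/tmp/w1.npz',im=im,d=d,tp=tp,tq=tq); print(tp,tq,quat(np.pi/2),manip.read_clock())
E
```

```text
[ 499.73747211 -201.02590492  239.97883708] [-0.49939167  0.50074417  0.49930975  0.5005527 ] [-0.5  0.5  0.5  0.5] 2.6083
```

View pics/w1.png

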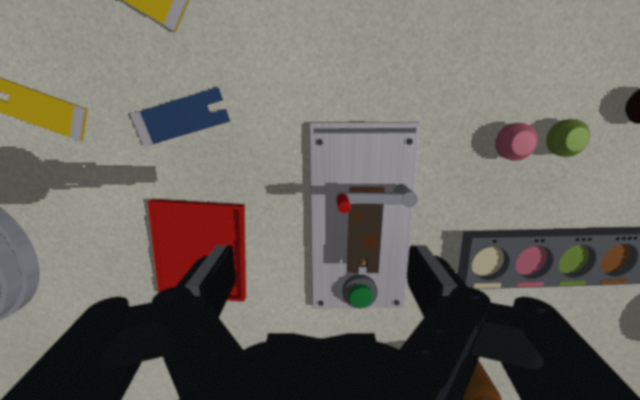

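```bash
python3 - <<'E'
from h import *
for i in range(4): print(manip.read_eef_pos())
manip.move_straight([500,-150,220])
for i in range(2): print(manip.read_eef_pos())
im,d,tp,tq=wsnap('w2'); np.savez('/tmp/w2.npz',im=im,d=d,tp=tp,tq=tq)
save('w2c',cv2.resize(im[90:340,200:400],None,fx=3,fy=2.4,interpolation=cv2.INTER_CUBIC)); print(manip.read_clock())
# orthographic rectification at z=10 (plate) and z=36
def ortho(z,x0,x1,y0,y1,s):
    xs=np.arange(x1,x0,-1/s); ys=np.arange(y1,y0,-1/s); Y,X=np.meshgrid(ys,xs)
    uv=project('wrist',np.c_[X.ravel(),Y.ravel(),np.full(X.size,z)],tp,tq).astype(np.float32).reshape(X.shape+(2,))
    return cv2.remap(im,uv[...,0],uv[...,1],cv2.INTER_CUBIC)
for z in (10,36): save('o%d'%z,ortho(z,420,710,-230,-70,2))
E
```

```text
[ 499.71081747 -201.06874546  239.92189295]
[ 499.71081747 -201.06874546  239.92189295]
[ 499.71081747 -201.06874546  239.92189295]
[ 499.71081747 -201.06874546  239.92189295]
[ 500.00367472 -150.76802801  220.21627745]
[ 500.00367472 -150.76802801  220.21627745]
3.1667
```

View pics/o10.png

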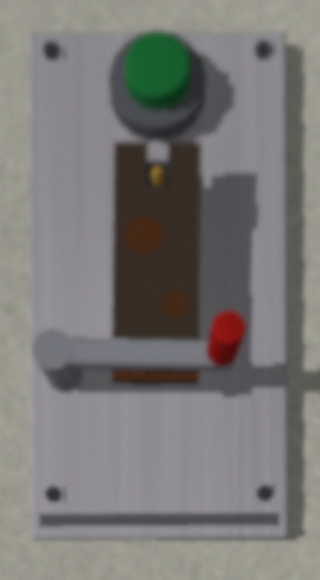

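View pics/o36.png

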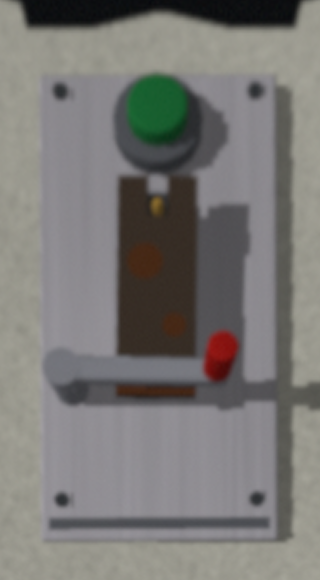

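```bash
cat >> h.py <<'E'
def ortho(im,tp,tq,z,x0,x1,y0,y1,s,cam='wrist'):
    xs=x1-np.arange(0,(x1-x0)*s)/s; ys=y1-np.arange(0,(y1-y0)*s)/s; Y,X=np.meshgrid(ys,xs)
    uv=project(cam,np.c_[X.ravel(),Y.ravel(),np.full(X.size,z)],tp,tq).astype(np.float32).reshape(X.shape+(2,))
    return cv2.remap(im,uv[...,0],uv[...,1],cv2.INTER_CUBIC)
def ocoord(uv,x1,y1,s):
    uv=np.atleast_2d(uv); return np.c_[x1-uv[:,1]/s, y1-uv[:,0]/s]
E
python3 - <<'E'
from h import *
f=np.load('/tmp/w2.npz'); im,tp,tq=f['im'],f['tp'],f['tq']
o=ortho(im,tp,tq,36,490,640,-200,-100,4); hsv=cv2.cvtColor(o,cv2.COLOR_RGB2HSV)
print(hsv[200,200],hsv[100,180],o[200,200],o[100,20])
m=((o[...,0].astype(int)-o[...,2]>6)&(o.max(2)<110)).astype(np.uint8); m[:, :]=cv2.morphologyEx(m,cv2.MORPH_OPEN,np.ones((7,7)))
n,l,st,c=cv2.connectedComponentsWithStats(m); print(st[1:])
pts=cv2.findNonZero(np.isin(l,[i for i in range(1,n) if st[i,4]>300 and 100<c[i][0]<300]).astype(np.uint8)); r=cv2.minAreaRect(pts); print(r, ocoord(r[0],640,-100,4), np.array(r[1])/4)
bx=cv2.boxPoints(r).astype(int); v=o.copy(); v[m>0]=(v[m>0]*0.6+np.array([0,100,0])).astype(np.uint8); cv2.polylines(v,[bx],1,(255,0,0)); save('wornfit',v)
k=ortho(im,tp,tq,80.5,490,640,-200,-100,4); save('knobtop',k)
f=np.load('/tmp/w1.npz'); im,tp,tq=f['im'],f['tp'],f['tq']
o=ortho(im,tp,tq,6,380,480,-440,-300,4)
m=((o[...,2].astype(int)-o[...,0]>15)).astype(np.uint8); m=cv2.morphologyEx(m,cv2.MORPH_OPEN,np.ones((7,7)))
save('newo',o); r=cv2.minAreaRect(cv2.findNonZero(m)); print(r,ocoord(r[0],480,-300,4),np.array(r[1])/4)
E
```

```text
[14 82 53] [150   7 106] [53 44 36] [137 135 140]
[[  115    71   159   361 53326]
 [  322   374    10     7    70]
 [  294   399    68    88  2392]
 [  110   488   164    27  3916]]
((191.5, 292.5), (443.0, 163.0), 90.0) [[ 566.875 -147.875]] [110.75  40.75]
((240.5896759033203, 186.35214233398438), (158.39573669433594, 397.8852233886719), 74.6784896850586) [[ 433.41196442 -360.14741898]] [39.59893417 99.47130585]
```

View pics/wornfit.png

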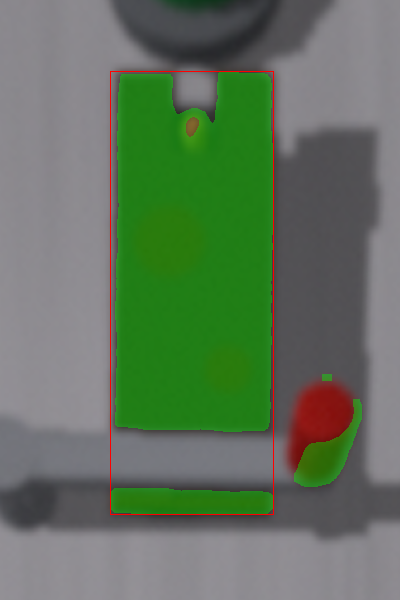

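View pics/knobtop.png

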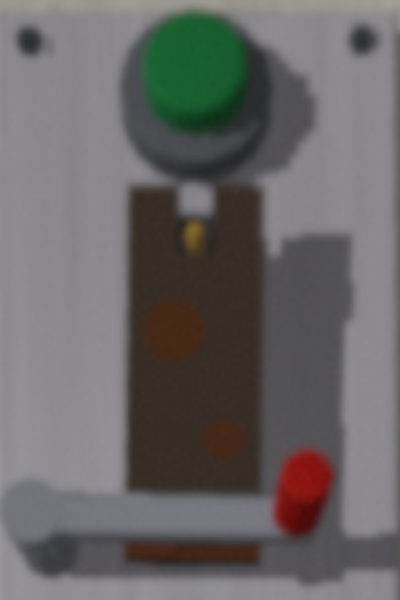

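View pics/newo.png

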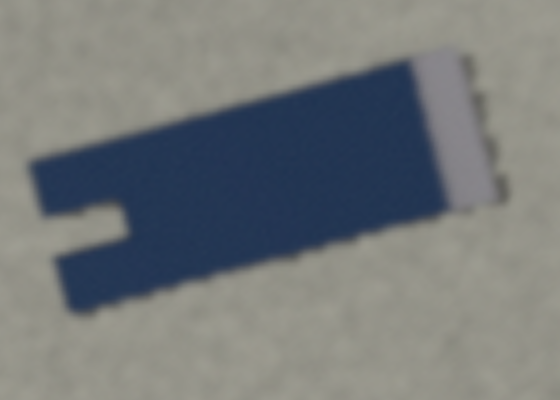

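```bash
cat >> h.py <<'E'
def fix(p,q=None,n=1):
    """small correcting moves until the reading agrees"""
    p=np.array(p,float); c=p.copy()
    for _ in range(n):
        e=p-np.array(manip.read_eef_pos())
        if np.abs(e).max()<0.3: break
        c=c+e; manip.move_straight(list(c),q,vel=30)
    return np.array(manip.read_eef_pos())
def st(*a):
    print(*a,'t',round(manip.read_clock(),1),'p',np.round(manip.read_eef_pos(),1),'g',round(manip.read_gripper_width(),3),'F',np.round(manip.read_wrist_force(),1))
P=np.array([521.9,-101.5]); 
def knob(th): return P+75*np.array([-np.cos(th),-np.sin(th)])
E
python3 - <<'E'
from h import *
q=quat(np.pi/2)
eoat.gripper_to(0.55)
k=knob(1.57); print(k)
manip.move_straight([k[0],k[1],110],q,vel=200)
st(); print(fix([k[0],k[1],110],q))
im,d,tp,tq=wsnap('w3')
E
```

```text
[ 521.8402755  -176.49997622]
t 4.4 p [ 522.4 -176.2  110.9] g 0.547 F [-0.2  0.1  0.2]
[ 521.67545086 -176.87231757  110.10981521]
```

View pics/w3.png

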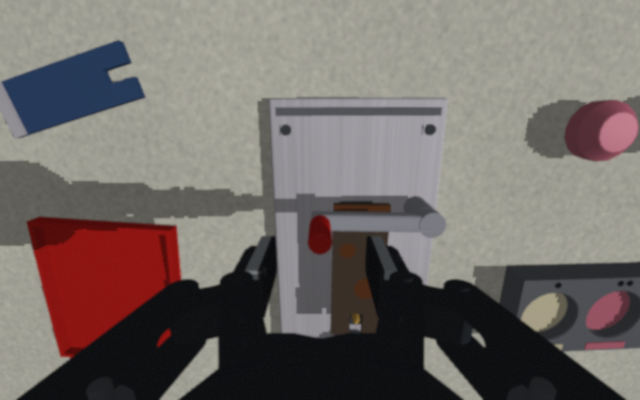

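The knob (320,232) sits on the jaws' centre line. I'll go down, grip it and open the clamp.

```bash
python3 - <<'E'
from h import *
q=quat(np.pi/2); k=knob(1.57)
print(manip.move_straight([k[0],k[1],76],q,vel=80,max_force=15)); st()
eoat.gripper_to(0.0); st('grip')
e0=np.array(manip.read_eef_pos())
for th in np.linspace(1.57,0.0,11)[1:]:
    k=knob(th); s=manip.move_straight([k[0],k[1],76],q,vel=70,max_force=30); 
    if s: st('stop',th); break
st('end')
E
```

```text
False
t 5.2 p [ 521.7 -176.3   75.6] g 0.547 F [-0.2 -0.9  0.3]
grip t 5.6 p [ 522.1 -177.6   76.6] g 0.142 F [-0.1 -5.2  3.6]
end t 8.8 p [ 444.1 -102.8   76. ] g 0.141 F [-17.4  -7.1  20.7]
```

```bash
python3 - <<'E'
from h import *
q=quat(np.pi/2)
eoat.gripper_to(0.5); manip.pause(0.2); st('rel')
p=manip.read_eef_pos(); manip.move_straight([p[0],p[1],130],q,vel=150); st()
manip.move_straight([480,-150,200],q,vel=250)
im,d,tp,tq=wsnap('w4'); np.savez('/tmp/w4.npz',im=im,d=d,tp=tp,tq=tq); st()
save('o36b',ortho(im,tp,tq,36,420,640,-230,-70,3)); save('o80b',ortho(im,tp,tq,80.5,420,640,-230,-70,3))
E
```

```text
rel t 9.4 p [ 446.9 -101.3   75.9] g 0.498 F [ 0.5  0.1 -1.4]
t 9.9 p [ 446.8 -101.5  129.6] g 0.499 F [-0.3  0.1 -0.1]
t 10.5 p [ 479.1 -149.4  198.4] g 0.499 F [ 0.2  0.1 -0.1]
```

View pics/o36b.png

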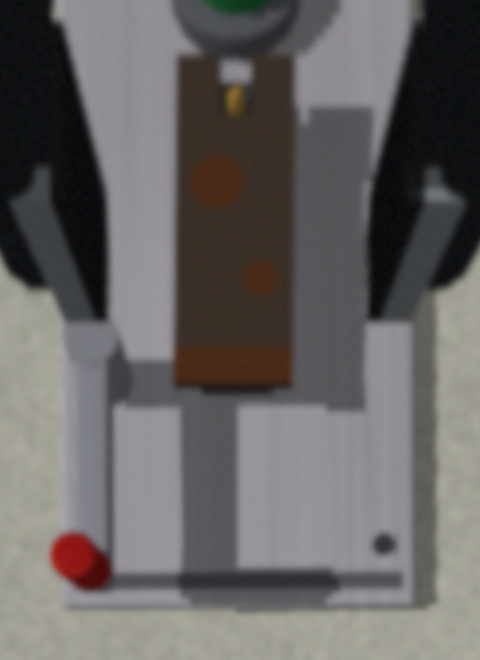

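View pics/w4.png

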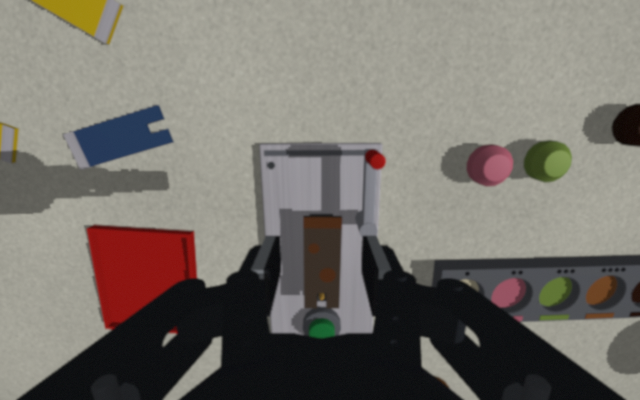

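```bash
python3 - <<'E'
from h import *
q=quat(np.pi/2)
eoat.gripper_to(0.47)
manip.move_straight([415,-235,60],q,vel=250)
print(manip.move_straight([415,-235,10],q,vel=25,max_force=4)); st('touch')
p=manip.read_eef_pos(); manip.move_straight([p[0],p[1],p[2]+40],q,vel=150); st()
E
```

```text
True
touch t 13.0 p [ 415.  -235.    20.6] g 0.469 F [-2.5  1.3  9. ]
t 13.4 p [ 415.1 -235.3   60.8] g 0.475 F [-0.2 -0.2  0.6]
```

```bash
python3 - <<'E'
from h import *
q=quat(np.radians(90-0.2))
eoat.gripper_to(0.68)
manip.move_straight([566.5,-148.3,110],q,vel=250)
fix([566.5,-148.3,110],q)
print(manip.move_straight([566.5,-148.3,50.3],q,vel=80,max_force=10)); st('down')
eoat.gripper_to(0.0); st('grip')
p=np.array(manip.read_eef_pos())
print(manip.move_straight([566.5,-148.3,p[2]+50],q,vel=60,max_force=25)); st('up')
im,d,tp,tq=wsnap('w5')
E
```

```text
False
down t 15.7 p [ 566.9 -148.3   50.7] g 0.679 F [ 0.3 -0.1  0.5]
grip t 16.1 p [ 567.  -148.4   51.3] g 0.442 F [-0.9  0.8  5.3]
False
up t 17.1 p [ 566.2 -148.3  100.9] g 0.441 F [ 0.6 -0.2 -2.3]
```

View pics/w5.png

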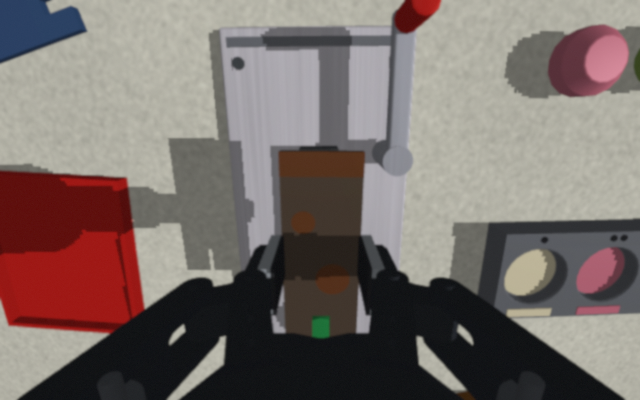

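```bash
python3 - <<'E'
from h import *
q=quat(np.radians(90-3.6))
manip.move_straight([566,-200,130],quat(np.pi/2),vel=200)
manip.move_straight([560,-362,150],q,vel=200); st()
im,d,tp,tq=wsnap('w6'); np.savez('/tmp/w6.npz',im=im,d=d,tp=tp,tq=tq)
save('o15',ortho(im,tp,tq,15,500,700,-460,-260,3))
E
```

```text
t 18.5 p [ 560.5 -360.1  149.7] g 0.446 F [ 0.4  0.9 -1.7]
```

View pics/o15.png

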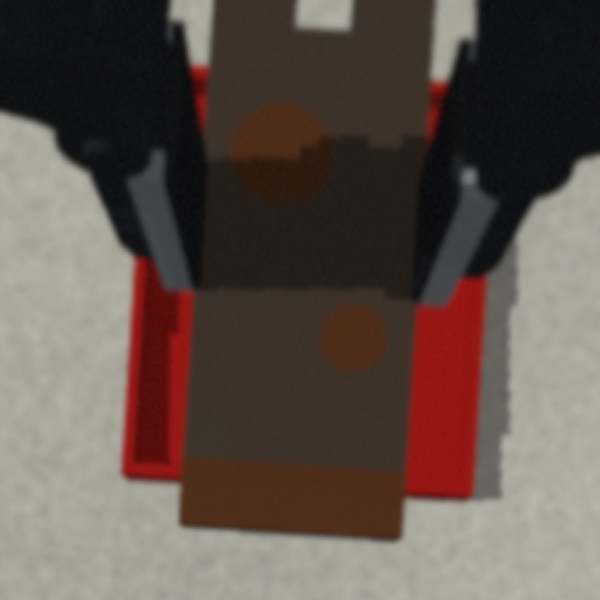

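```bash
python3 - <<'E'
from h import *
q=quat(np.radians(90-3.4))
manip.move_straight([606.5,-363.3,90],q,vel=120); fix([606.5,-363.3,90],q)
print(manip.move_straight([606.5,-363.3,25.3],q,vel=50,max_force=8)); st('down')
eoat.gripper_to(0.62); st('rel')
manip.move_straight([606.5,-363.3,100],q,vel=100)
manip.move_straight([545,-355,200],q,vel=200)
im,d,tp,tq=wsnap('w7'); st()
E
```

```text
False
down t 21.0 p [ 606.7 -363.4   25.7] g 0.444 F [ 0.5 -0.1 -1.7]
rel t 21.3 p [ 606.7 -363.4   25.6] g 0.62 F [ 0.3  0.3 -0.4]
t 23.0 p [ 544.9 -354.5  198.2] g 0.618 F [-0.2 -1.3  0.2]
```

View pics/w7.png

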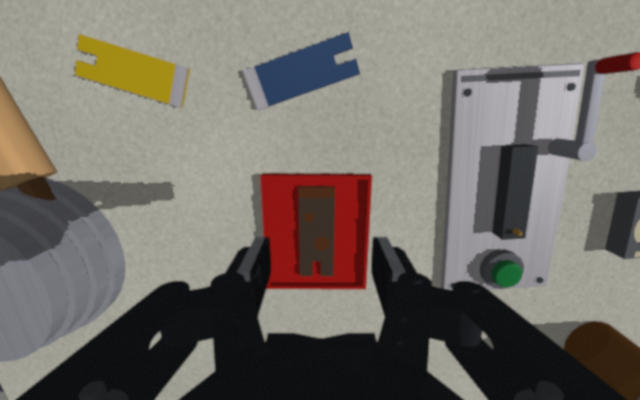

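The worn blade lies flat inside the tray (315,230). Next is the blue blade (303,70).

```bash
python3 - <<'E'
from h import *
q=quat(np.radians(15.3))
eoat.gripper_to(0.68)
manip.move_pose([425,-315,170],q); st()
im,d,tp,tq=wsnap('w8'); np.savez('/tmp/w8.npz',im=im,d=d,tp=tp,tq=tq)
o=ortho(im,tp,tq,6,380,480,-440,-300,4); save('new2',o)
m=((o[...,2].astype(int)-o[...,0]>15)).astype(np.uint8); m=cv2.morphologyEx(m,cv2.MORPH_OPEN,np.ones((7,7)))
r=cv2.minAreaRect(cv2.findNonZero(m)); print(r,ocoord(r[0],480,-300,4),np.array(r[1])/4)
E
```

```text
t 24.3 p [ 425.6 -315.   170.2] g 0.676 F [ 0.2  0.3 -0.6]
((241.13397216796875, 184.67391967773438), (158.0530548095703, 393.9265441894531), 74.76889038085938) [[ 433.83152008 -360.28349304]] [39.5132637  98.48163605]
```

View pics/w8.png

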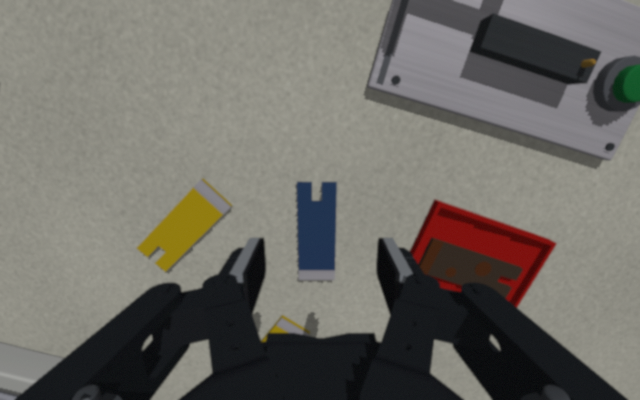

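View pics/new2.png

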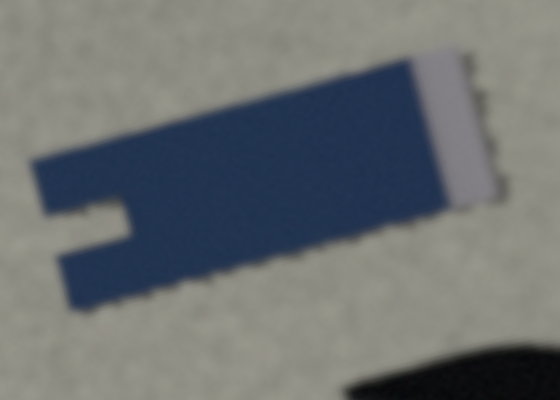

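```bash
python3 - <<'E'
from h import *
q=quat(np.radians(15.25)); c=[435.0,-365.3]
manip.move_straight(c+[70],q,vel=200); print(fix(c+[70],q))
print(manip.move_straight(c+[22.2],q,vel=50,max_force=6)); st('down')
eoat.gripper_to(0.0); st('grip')
print(manip.move_straight(c+[120],q,vel=100,max_force=30)); st('up')
im,d,tp,tq=wsnap('w9')
E
```

```text
[ 434.83763519 -365.60834738   70.45831384]
False
down t 26.4 p [ 435.2 -365.5   22.5] g 0.683 F [-0.3  0.3 -0.4]
grip t 26.7 p [ 435.2 -365.5   23. ] g 0.436 F [-2.3  0.4  6.2]
False
up t 27.8 p [ 434.6 -365.   119.2] g 0.441 F [ 0.5 -0.1 -2.1]
```

View pics/w9.png

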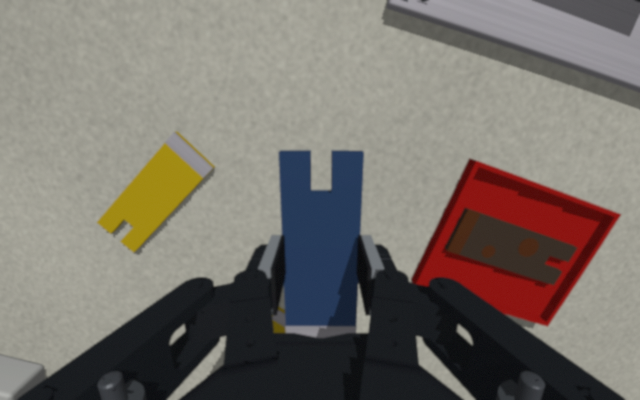

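```bash
python3 - <<'E'
from h import *
q=quat(np.radians(-90+0.3))
manip.move_straight([470,-290,150],quat(np.radians(15.25)),vel=200)
manip.move_pose([566,-148.5,130],q); manip.move_straight([566,-148.5,95],q,vel=100); print(fix([566,-148.5,95],q)); st()
im,d,tp,tq=wsnap('w10'); np.savez('/tmp/w10.npz',im=im,d=d,tp=tp,tq=tq)
save('ob',ortho(im,tp,tq,tp[2]-17,540,640,-200,-100,5)); save('op',ortho(im,tp,tq,40,540,640,-200,-100,5))
E
```

```text
[ 565.94224083 -148.55910544   94.93547326]
t 30.8 p [ 565.9 -148.6   94.9] g 0.438 F [ 0.6 -0.1 -1.8]
```

View pics/w10.png

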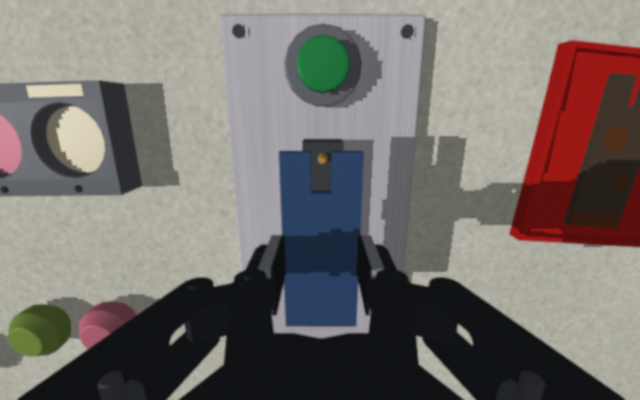

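View pics/ob.png

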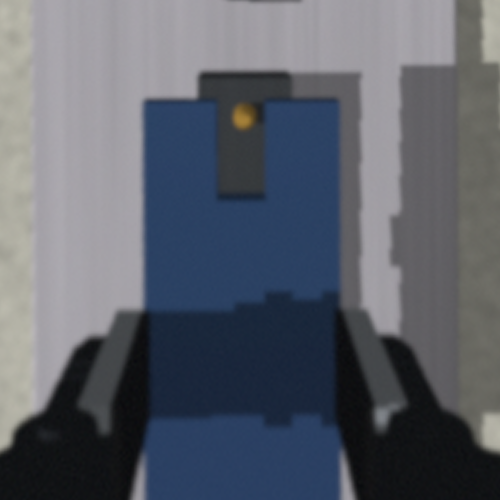

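View pics/op.png

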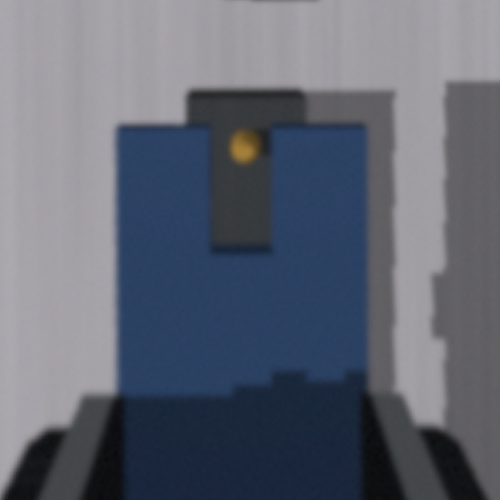

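```bash
python3 - <<'E'
from h import *
q=quat(np.radians(-90+0.3)); t=[571.2,-149.1,67.5]
manip.move_straight(t,q,vel=60,max_force=15); print(fix(t,q,2)); st()
im,d,tp,tq=wsnap('w11'); np.savez('/tmp/w11.npz',im=im,d=d,tp=tp,tq=tq)
save('w11c',cv2.resize(im[80:280,220:420],None,fx=3,fy=3,interpolation=cv2.INTER_CUBIC))
save('ob2',ortho(im,tp,tq,tp[2]-17,540,640,-200,-100,5)); save('op2',ortho(im,tp,tq,40,540,640,-200,-100,5))
E
```

```text
[ 571.18507868 -149.0872259    67.33985282]
t 31.5 p [ 571.2 -149.1   67.3] g 0.434 F [-0.1 -0.  -0.9]
```

View pics/w11c.png

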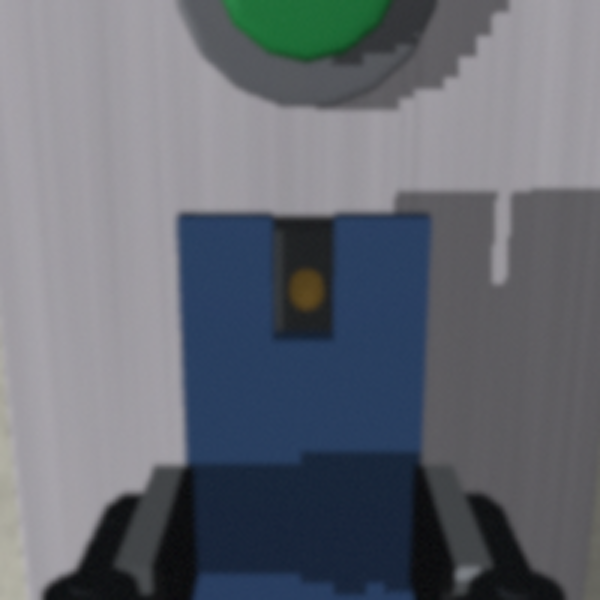

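View pics/op2.png

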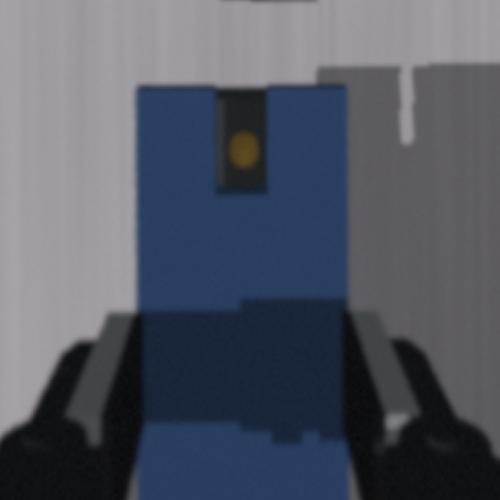

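View pics/ob2.png

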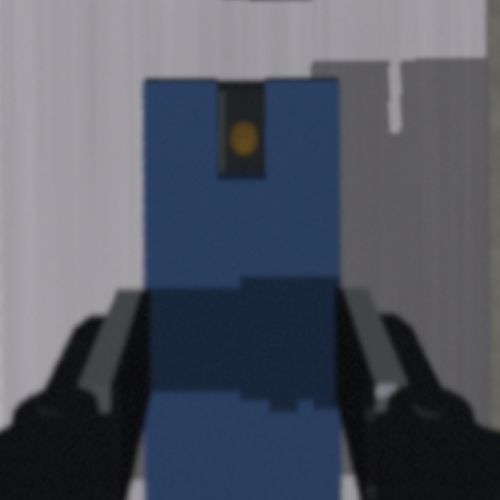

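```bash
python3 - <<'E'
from h import *
q=quat(np.radians(-90+0.3)); t=[571.9,-149.5]
manip.move_straight(t+[64],q,vel=30,max_force=10); print(fix(t+[64],q,2))
print(manip.move_straight(t+[53.3],q,vel=25,max_force=8)); st('down')
eoat.gripper_to(0.62); st('rel')
manip.move_straight(t+[110],q,vel=80)
manip.move_straight([571,-149.5,150],q,vel=200)
im,d,tp,tq=wsnap('w12'); np.savez('/tmp/w12.npz',im=im,d=d,tp=tp,tq=tq); st()
save('w12c',cv2.resize(im[80:330,200:450],None,fx=2.4,fy=2.4,interpolation=cv2.INTER_CUBIC))
E
```

```text
[ 571.86718904 -149.5417129    63.94356409]
True
down t 32.2 p [ 571.7 -149.5   53.1] g 0.439 F [-0.8 -0.3  5.3]
rel t 32.5 p [ 570.9 -149.4   52.2] g 0.622 F [ 0.5 -0.  -0.3]
t 33.8 p [ 570.7 -149.5  149.5] g 0.617 F [-0.3 -0.4 -0. ]
```

View pics/w12c.png

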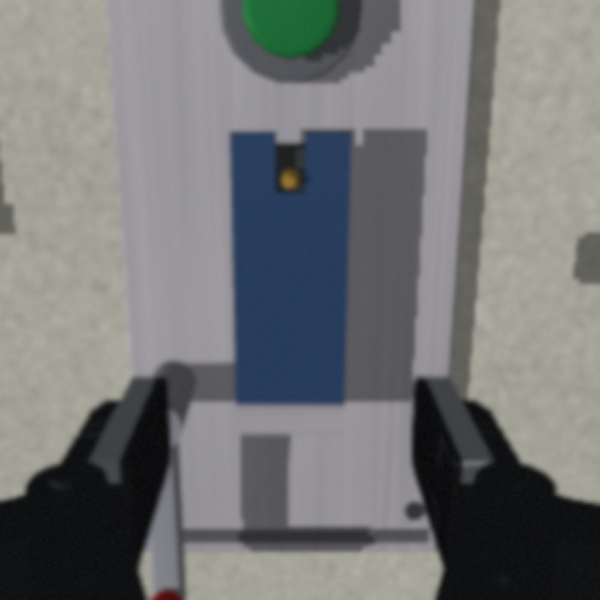

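```bash
python3 - <<'E'
from h import *
f=np.load('/tmp/w12.npz'); im,tp,tq=f['im'],f['tp'],f['tq']
o=ortho(im,tp,tq,36,505,640,-200,-100,4)
m=((o[...,2].astype(int)-o[...,0]>15)).astype(np.uint8); m=cv2.morphologyEx(m,cv2.MORPH_OPEN,np.ones((7,7)))
r=cv2.minAreaRect(cv2.findNonZero(m)); print(r,ocoord(r[0],640,-100,4),np.array(r[1])/4)
rows=[v for v in range(m.shape[0]) if m[v].sum()>140]; L=[np.nonzero(m[v])[0][[0,-1]] for v in rows]; L=np.array(L)
print('edge slopes',np.polyfit(rows,L[:,0],1)[0],np.polyfit(rows,L[:,1],1)[0])
o=ortho(im,tp,tq,10,505,690,-230,-70,4); save('pl',o)
g=cv2.GaussianBlur(cv2.cvtColor(o,cv2.COLOR_RGB2GRAY).astype(float),(0,0),3); gx=np.gradient(g,axis=1)
for a,b in((20,110),(520,600)):
    e=np.array([a+np.argmax(np.abs(gx[v,a:b])) for v in range(20,g.shape[0]-300)]); print(np.median(e),np.polyfit(np.arange(len(e)),e,1)[0])
E
```

```text
((195.23678588867188, 258.1382751464844), (392.1445007324219, 161.5265350341797), 89.8358383178711) [[ 575.46543121 -148.80919647]] [98.03612518 40.38163376]
edge slopes 0.0007390685049317967 0.0027040308988230104
62.0 -0.007921732630489406
567.0 0.01383195401982289
```

View pics/pl.png

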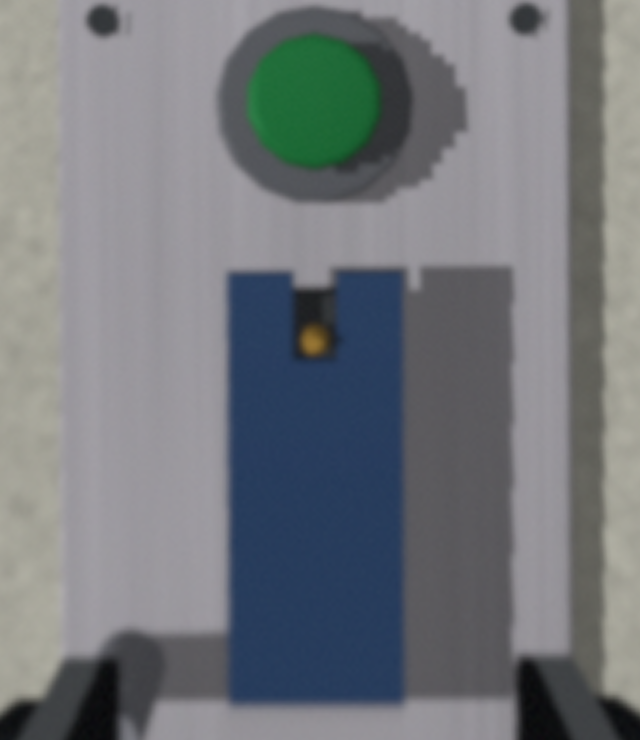

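The new blade lies flat and in line, with the pin (290,180 in the crop) near the closed end of the notch. Next I'll close the clamp.

```bash
python3 - <<'E'
from h import *
q=quat(np.radians(90))
manip.move_straight([480,-149,170],None,vel=200)
manip.move_pose([460,-115,150],q)
eoat.gripper_to(0.5)
manip.move_straight([446.2,-102.3,110],q,vel=150); fix([446.2,-102.3,110],q)
im,d,tp,tq=wsnap('w13')
save('k13',ortho(im,tp,tq,80.5,400,540,-150,-50,4)); st()
E
```

```text
t 38.0 p [ 446.6 -102.5  110.3] g 0.498 F [-0.2  0.4  0.5]
```

View pics/k13.png

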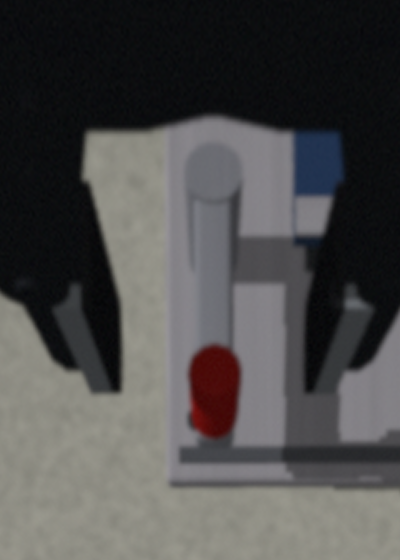

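View pics/w13.png

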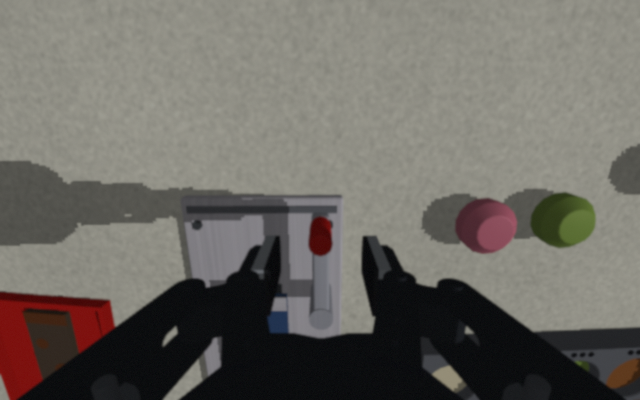

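```bash
python3 - <<'E'
from h import *
q=quat(np.pi/2)
print(manip.move_straight([447,-102.8,76],q,vel=80,max_force=15)); st()
eoat.gripper_to(0.0); st('grip')
Pc=np.array([521.8,-102.8])
for th in np.linspace(0,1.60,11)[1:]:
    k=Pc+75*np.array([-np.cos(th),-np.sin(th)]); s=manip.move_straight([k[0],k[1],76],q,vel=70,max_force=30)
    if s: st('stop',th); break
st('end')
eoat.gripper_to(0.5); manip.pause(0.2); st('rel')
p=manip.read_eef_pos(); manip.move_straight([p[0],p[1],130],q,vel=150)
manip.move_straight([480,-150,200],q,vel=250)
im,d,tp,tq=wsnap('w14'); st()
save('o48',ortho(im,tp,tq,48.5,420,640,-230,-70,3))
E
```

```text
False
t 38.6 p [ 447.  -102.7   75.9] g 0.5 F [0.  0.1 0.1]
grip t 39.0 p [ 447.3 -103.    76.5] g 0.141 F [-1.8 -0.2  5.5]
end t 42.2 p [ 523.5 -177.7   76.1] g 0.141 F [-4.5  2.5  8.8]
rel t 42.8 p [ 523.9 -177.8   75.9] g 0.501 F [ 0.1 -0.6  0.6]
t 43.9 p [ 479.5 -150.2  198.7] g 0.503 F [-0.2  0.  -1.1]
```

View pics/o48.png

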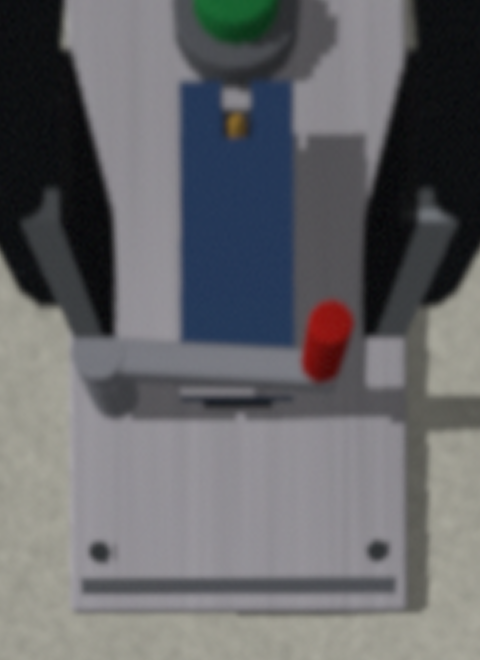

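```bash
python3 - <<'E'
from h import *
f=np.load('/tmp/w2.npz')
a=ortho(f['im'],f['tp'],f['tq'],48.5,490,560,-190,-80,5)
b=cv2.imread('pics/w14.png')[...,::-1].copy()
np.save('/tmp/b.npy',b)
tp=np.array([479.5,-150.2,198.7]); b=ortho(b,tp,quat(np.pi/2),48.5,490,560,-190,-80,5)
save('ab',np.vstack([a,b]))
E
```

```text
(no output)
```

View pics/ab.png

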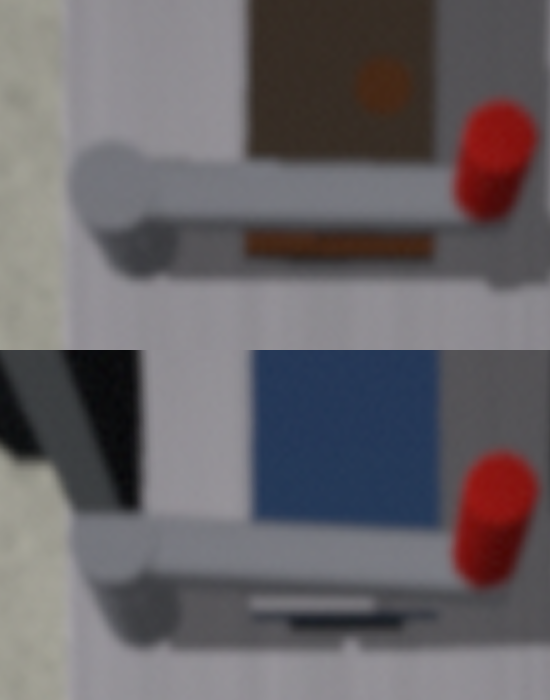

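```bash
python3 - <<'E'
from h import *
q=quat(np.pi/2)
manip.move_straight([522.5,-177.8,115],q,vel=250)
manip.move_straight([522.5,-177.8,76],q,vel=100,max_force=15)
eoat.gripper_to(0.0); st('grip')
manip.move_straight([525.3,-177.8,76],q,vel=20,max_force=15); st('push')
eoat.gripper_to(0.5); st('rel')
manip.move_straight([525,-177.8,130],q,vel=150)
manip.move_straight([500,-150,220],q,vel=250)
im,d,tp,tq=wsnap('w15'); st()
save('ab2',ortho(im,tp,tq,48.5,490,560,-190,-80,5))
E
```

```text
grip t 45.4 p [ 523.1 -177.7   76.9] g 0.142 F [-0.8  1.7  6.5]
push t 45.6 p [ 525.6 -177.8   76.8] g 0.142 F [-2.8  1.6  8.3]
rel t 46.0 p [ 525.2 -177.9   75.9] g 0.497 F [ 0.4 -0.2  0.3]
t 47.1 p [ 499.4 -150.1  218.6] g 0.497 F [ 0.2  0.4 -0.1]
```

View pics/ab2.png

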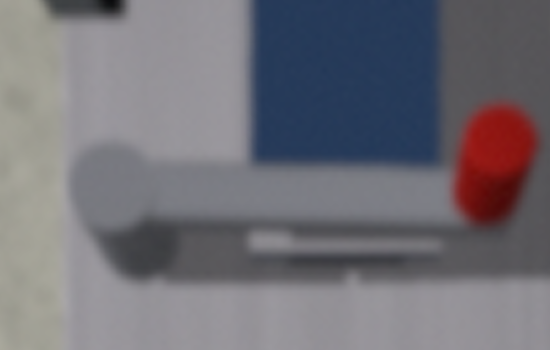

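```bash
python3 - <<'E'
from h import *
q=quat(0)
manip.move_pose([530,40,230],q); st()
im,d,tp,tq=wsnap('w16'); np.savez('/tmp/w16.npz',im=im,d=d,tp=tp,tq=tq)
manip.move_straight([530,200,230],q,vel=250); st()
im,d,tp,tq=wsnap('w17'); np.savez('/tmp/w17.npz',im=im,d=d,tp=tp,tq=tq)
E
```

```text
t 48.8 p [530.   39.5 229.6] g 0.496 F [ 0.5 -0.3  0.5]
t 49.7 p [530.4 198.3 229.8] g 0.506 F [-0.2 -1.5 -0. ]
```

View pics/w16.png

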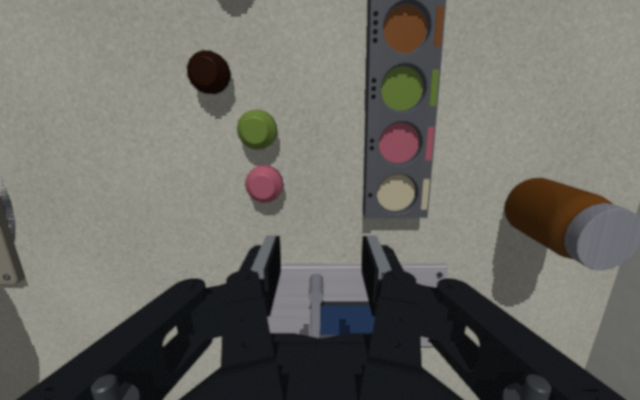

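View pics/w17.png

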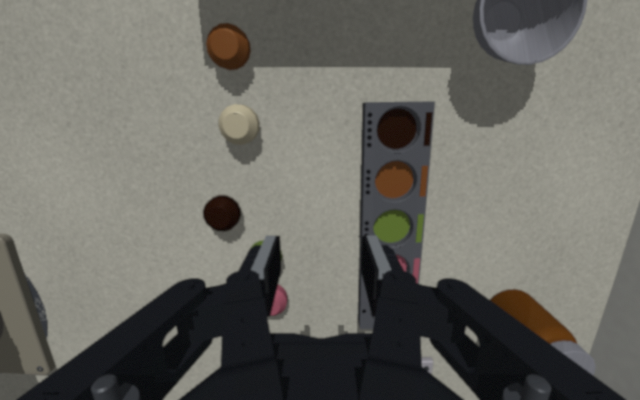

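```bash
python3 - <<'E'
from h import *
for n,(y0,y1) in (('w16',(-40,200)),('w17',(60,300))):
    f=np.load('/tmp/%s.npz'%n); im,tp,tq=f['im'],f['tp'],f['tq']
    o=ortho(im,tp,tq,25,560,660,y0,y1,3); save(n+'b',o)
    # pucks top z=30
    p=ortho(im,tp,tq,30,380,500,y0,y1+80,2); save(n+'p',p)
E
```

```text
(no output)
```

View pics/w16b.png

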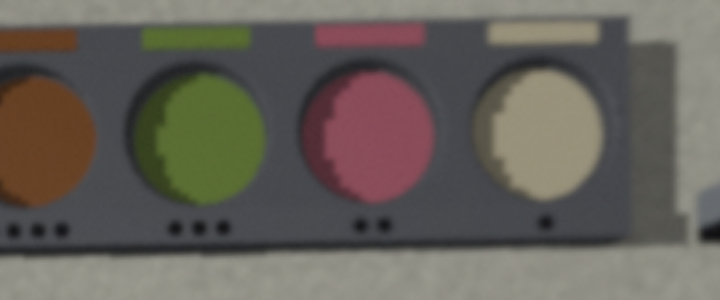

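View pics/w17b.png

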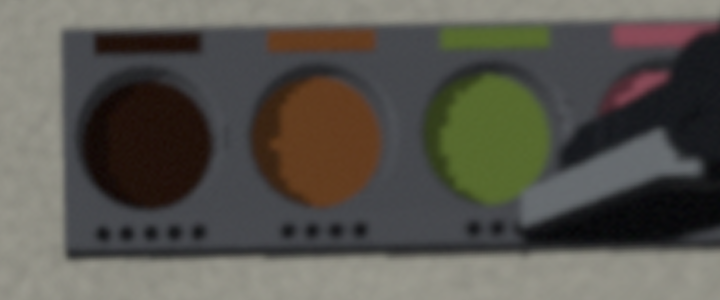

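View pics/w17p.png

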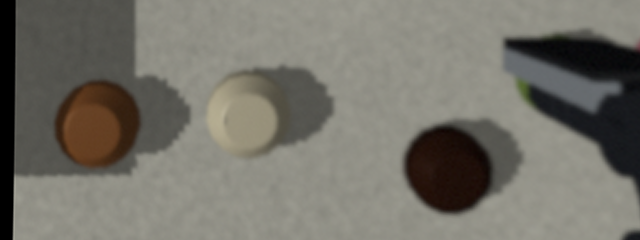

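View pics/w16p.png

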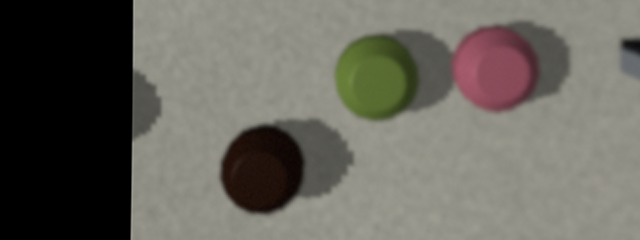

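```bash
cat >> h.py <<'E'
WELL={'white':[616.3,18.6],'pink':[615.8,76.2],'green':[615.2,134.2],'milk':[614.6,192.0],'dark':[614.0,249.8]}
def topface(im,d,tp,tq,guess,r=60,zlo=27.5,zhi=33):
    """centre of the flat top (circle) near guess, from depth"""
    c=cloud('wrist',d,np.ones(d.shape,bool),tp,tq)
    k=(np.hypot(*(c[:,:2]-guess).T)<r)&(c[:,2]>zlo)&(c[:,2]<zhi); c=c[k]
    if len(c)<60: return None
    (x,y),R=cv2.minEnclosingCircle(c[:,:2].astype(np.float32))
    return np.median(c[:,:2],0),c[:,:2].mean(0),np.array([x,y]),R,np.median(c[:,2]),len(c)
E
python3 - <<'E'
from h import *
for n,L in(('w16',{'pink':(461,27),'green':(458,90),'dark':(418,180)}),('w17',{'dark':(418,180),'white':(440,253),'milk':(436,332)})):
    f=np.load('/tmp/%s.npz'%n)
    for k,g in L.items():
        r=topface(f['im'],f['d'],f['tp'],f['tq'],np.array(g),r=30); print(n,k,[np.round(v,1) for v in r] if r else None)
        c=cloud('wrist',f['d'],np.ones(f['d'].shape,bool),f['tp'],f['tq']); c=c[np.hypot(*(c[:,:2]-g).T)<28]; print('   ',np.round(np.percentile(c[:,2],[5,50,80,95,99]),1))
E
```

```text
w16 pink [array([462.9,  28.6]), array([463. ,  28.7]), array([463.2,  28.7]), np.float64(15.9), np.float64(28.5), np.int64(517)]
    [ -0.6 280.5 292.6 300.1 302.2]
w16 green [array([458.3,  90.2]), array([458.4,  90.8]), array([458.1,  90.7]), np.float64(15.9), np.float64(28.5), np.int64(555)]
    [-2.2 23.1 28.3 29.2 29.8]
w16 dark [array([412. , 157.1]), array([411.8, 157.3]), array([411.9, 155.6]), np.float64(13.7), np.float64(28.5), np.int64(270)]
    [-2.8 -1.3 21.1 28.5 29.3]
w17 dark [array([412.4, 158. ]), array([412.2, 157.6]), array([411.2, 155.1]), np.float64(13.5), np.float64(28.5), np.int64(192)]
    [-2.5 -1.  20.6 28.3 29.3]
w17 white [array([439.2, 255.3]), array([439.4, 255.4]), array([439.9, 255.2]), np.float64(15.3), np.float64(28.5), np.int64(549)]
    [-2.2 22.9 28.2 29.2 29.9]
w17 milk [array([434.5, 333.5]), array([434.5, 333.8]), array([434.1, 333.6]), np.float64(15.6), np.float64(28.4), np.int64(639)]
    [-2.4 22.7 28.  29.2 29.8]
```

All five pucks are present. The dark one has been knocked from about y=180 to y=157. Now white goes into well 1.

```bash
cat >> h.py <<'E'
Q0=quat(0)
def pick(c,zg=33):
    c=list(c)
    eoat.gripper_to(0.75)
    manip.move_straight(c+[90],Q0,vel=250); fix(c+[90],Q0)
    s=manip.move_straight(c+[zg],Q0,vel=90,max_force=8); st('down',s)
    eoat.gripper_to(0.0); st('grip')
    manip.move_straight(c+[100],Q0,vel=150); st('up')
E
python3 - <<'E'
from h import *
pick([439.6,255.2])
w=WELL['white']
manip.move_straight([w[0],w[1],110],Q0,vel=250); fix(w+[110],Q0)
im,d,tp,tq=wsnap('w18'); np.savez('/tmp/w18.npz',im=im,d=d,tp=tp,tq=tq); st()
save('w18c',cv2.resize(im[150:350,220:420],None,fx=3,fy=3))
E
```

```text
down False t 52.0 p [439.8 255.5  33.3] g 0.755 F [0.2 0.5 0.1]
grip t 52.3 p [440.  255.5  34.1] g 0.48 F [-1.6 -1.6  9.6]
up t 52.9 p [439.4 254.9  99.6] g 0.478 F [-0.8 -0.5 -0.7]
t 54.5 p [616.9  17.3 110.3] g 0.473 F [ 0.4  0.  -0.3]
```

View pics/w18.png

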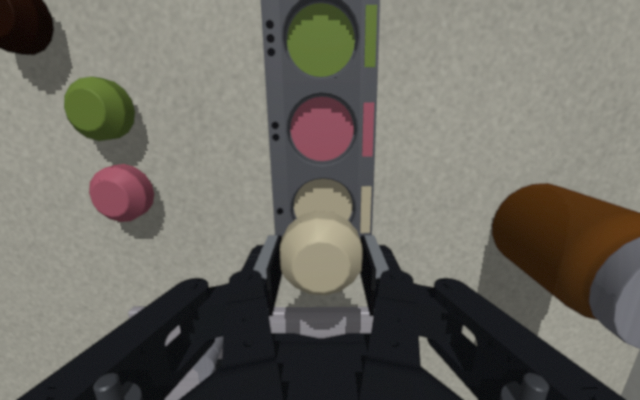

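```bash
python3 - <<'E'
from h import *
f=np.load('/tmp/w18.npz'); im,d,tp,tq=f['im'],f['d'],f['tp'],f['tq']
r=topface(im,d,tp,tq,tp[:2],r=25,zlo=tp[2]-9,zhi=tp[2]); print(tp,[np.round(v,1) for v in r])
save('w18b',np.hstack([ortho(im,tp,tq,25,560,660,0,160,3)])); save('w18t',ortho(im,tp,tq,tp[2]-4,560,660,-20,60,5))
E
```

```text
[616.84034754  17.36311441 110.31319848] [array([616.1,  19.8]), array([616.3,  19.5]), array([616.8,  18.7]), np.float64(24.4), np.float64(104.3), np.int64(3503)]
```

View pics/w18b.png

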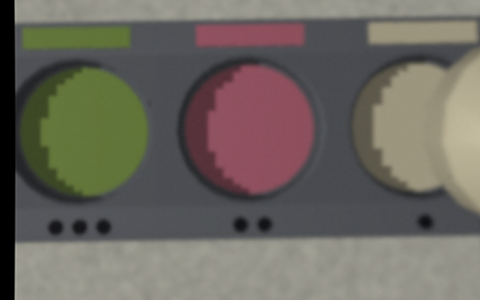

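View pics/w18t.png

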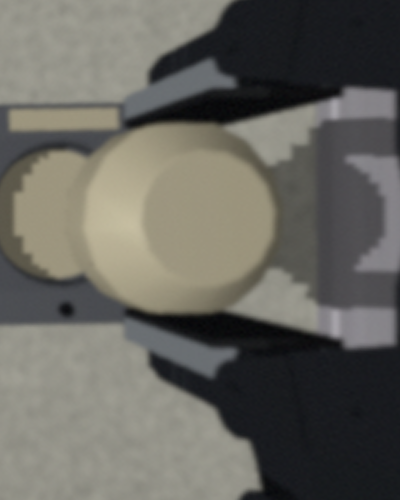

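```bash
cat >> h.py <<'E'
def place(x,y,zs):
    fix([x,y,float(manip.read_eef_pos()[2])],Q0)
    manip.move_straight([x,y,70],Q0,vel=100)
    fix([x,y,70],Q0)
    s=manip.move_straight([x,y,zs],Q0,vel=30,max_force=10); st('place',s)
E
python3 - <<'E'
from h import *
place(616.8,18.2,48.8)
E
```

```text
place True t 56.0 p [616.4  18.2  49.2] g 0.476 F [-2.4 -1.   6. ]
```

```bash
python3 - <<'E'
from h import *
eoat.gripper_to(0.7); st('rel')
manip.move_straight([616.5,18.2,100],Q0,vel=150)
manip.move_straight([530,-10,180],Q0,vel=250)
im,d,tp,tq=wsnap('w19'); np.savez('/tmp/w19.npz',im=im,d=d,tp=tp,tq=tq); st()
for k,g in {'pink':(462,27),'green':(458,90),'dark':(418,155)}.items():
    r=topface(im,d,tp,tq,np.array(g),r=30); print(k,[np.round(v,1) for v in r] if r else None)
r=topface(im,d,tp,tq,np.array([616,18.5]),r=30,zlo=40,zhi=47); print('seated',[np.round(v,1) for v in r] if r else None)
E
```

```text
rel t 56.3 p [615.8  18.1  48.4] g 0.698 F [-0.3 -0.1  0.1]
t 57.5 p [530.1  -9.7 178.6] g 0.697 F [-0.6  0.6  0.1]
pink [array([463.1,  28.8]), array([463.1,  28.6]), array([463.1,  28.5]), np.float64(15.8), np.float64(28.6), np.int64(747)]
green [array([458.5,  91.3]), array([458.5,  91. ]), array([458.5,  91.4]), np.float64(15.7), np.float64(28.4), np.int64(870)]
dark [array([410.1, 144. ]), array([410.1, 143.6]), array([409.9, 147.6]), np.float64(14.9), np.float64(28.4), np.int64(464)]
seated [array([615.1,  18.6]), array([615.1,  18.7]), array([615.5,  18. ]), np.float64(17.7), np.float64(43.3), np.int64(1144)]
```

View pics/w19.png

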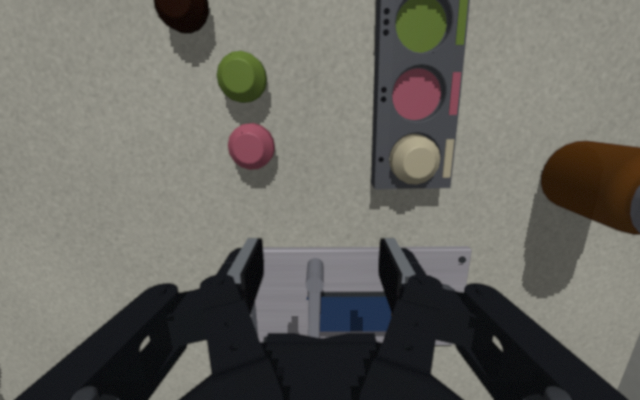

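```bash
cat >> h.py <<'E'
def do(name,c,w):
    pick(c)
    g=manip.read_gripper_width()
    if not 0.42<g<0.55: print('NO GRIP',g); return False
    manip.move_straight([w[0],w[1],110],Q0,vel=250)
    im,d,tp,tq=wsnap(name+'_hold')
    place(w[0],w[1],48.8)
    z=manip.read_eef_pos()[2]; g=manip.read_gripper_width()
    if z>50.6 or not 0.42<g<0.55: print('CHECK',z,g); return False
    eoat.gripper_to(0.7)
    manip.move_straight([w[0],w[1],100],Q0,vel=150); return True
E
python3 - <<'E'
from h import *
ok=do('pink',[463.1,28.6],[615.7,76.0]); print(ok)
if ok:
    manip.move_straight([530,50,180],Q0,vel=250)
    im,d,tp,tq=wsnap('w20'); st()
    for k,g in {'green':(458,91),'dark':(412,155)}.items():
        r=topface(im,d,tp,tq,np.array(g),r=30); print(k,[np.round(v,1) for v in r] if r else None)
    r=topface(im,d,tp,tq,np.array([616,76]),r=30,zlo=40,zhi=47); print('seated',[np.round(v,1) for v in r] if r else None)
E
```

```text
down False t 59.4 p [463.4  28.7  33.3] g 0.748 F [-0.9  0.2  0.2]
grip t 59.7 p [463.6  28.6  34.1] g 0.475 F [-4.7  0.2 10.2]
up t 60.3 p [462.8  28.4  99.6] g 0.477 F [ 0.   0.9 -1.2]
place True t 62.6 p [615.4  75.9  49.2] g 0.477 F [-1.8 -0.8  5.9]
True
t 64.1 p [530.1  50.1 178.6] g 0.699 F [-0.4 -0.1 -0.1]
green [array([458.6,  91.4]), array([458.5,  91. ]), array([459.1,  90.5]), np.float64(15.8), np.float64(28.5), np.int64(746)]
dark [array([410.3, 151. ]), array([410.2, 151. ]), array([410.1, 150.7]), np.float64(15.7), np.float64(28.5), np.int64(882)]
seated [array([613.9,  76.7]), array([613.9,  76.7]), array([614.9,  76.3]), np.float64(17.7), np.float64(43.3), np.int64(1143)]
```

View pics/w20.png

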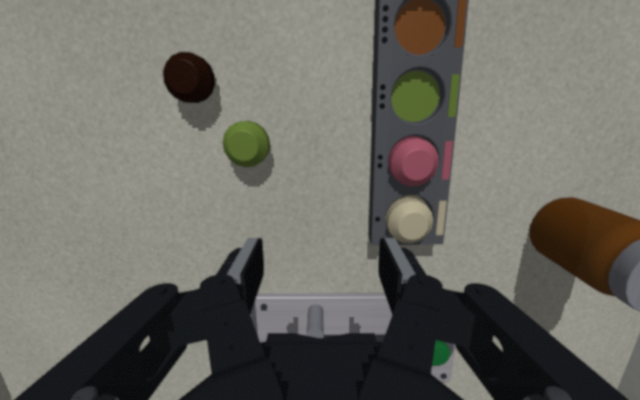

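White (411,219) and pink (414,161) are seated. Green is next.

```bash
python3 - <<'E'
from h import *
ok=do('green',[458.7,91.0],[614.9,134.0]); print(ok)
if ok:
    manip.move_straight([530,190,200],Q0,vel=250)
    im,d,tp,tq=wsnap('w21'); st()
    for k,g in {'milk':(435,333),'dark':(412,151)}.items():
        r=topface(im,d,tp,tq,np.array(g),r=30); print(k,[np.round(v,1) for v in r] if r else None)
    r=topface(im,d,tp,tq,np.array([615,134]),r=30,zlo=40,zhi=47); print('seated',[np.round(v,1) for v in r] if r else None)
E
```

```text
down False t 66.0 p [459.   91.2  33.3] g 0.749 F [-0.   0.3  0.6]
grip t 66.4 p [459.2  91.1  34.1] g 0.477 F [-3.  -0.1 10.5]
up t 67.0 p [458.5  90.7  99.6] g 0.478 F [-0.6  0.   0.1]
place True t 69.3 p [614.6 133.9  49.3] g 0.477 F [-0.8 -0.   5.9]
True
t 70.9 p [530.4 188.3 198.2] g 0.7 F [ 0.9  0.2 -0.4]
milk [array([433.8, 334.3]), array([433.9, 334.2]), array([434.4, 333.5]), np.float64(15.9), np.float64(28.5), np.int64(821)]
dark [array([410.6, 151.7]), array([410.5, 151.7]), array([410.9, 151.2]), np.float64(15.2), np.float64(28.4), np.int64(496)]
seated [array([615.6, 138.8]), array([615.2, 138.5]), array([614. , 135.2]), np.float64(17.4), np.float64(43.1), np.int64(585)]
```

View pics/w21.png

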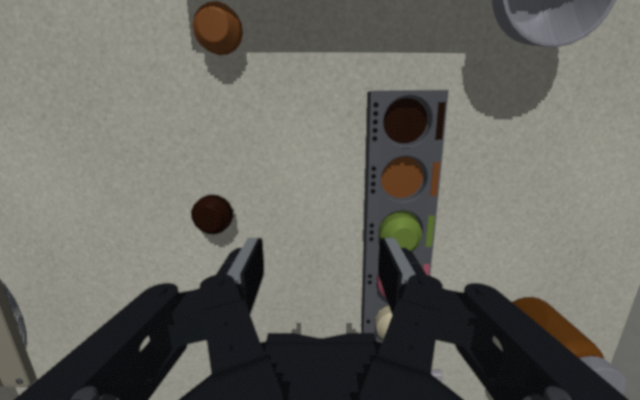

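```bash
python3 - <<'E'
from h import *
ok=do('milk',[434.2,333.8],[614.4,191.9]); print(ok)
if ok:
    manip.move_straight([520,120,180],Q0,vel=250)
    im,d,tp,tq=wsnap('w22'); st()
    for k,g in {'dark':(412,151)}.items():
        r=topface(im,d,tp,tq,np.array(g),r=30); print(k,[np.round(v,1) for v in r] if r else None)
    for w in('green','milk'):
        r=topface(im,d,tp,tq,np.array(WELL[w]),r=30,zlo=40,zhi=47); print('seated',[np.round(v,1) for v in r] if r else None)
E
```

```text
down False t 73.1 p [434.3 334.1  33.2] g 0.748 F [0.6 0.7 0.6]
grip t 73.5 p [434.6 334.1  34.1] g 0.478 F [-1.9 -2.2  6.7]
up t 74.0 p [434.1 333.4  99.5] g 0.475 F [-0.3 -0.8 -0.4]
place True t 76.6 p [614.1 191.7  49.2] g 0.479 F [-2.5 -0.1  5.4]
True
t 78.2 p [520.1 120.5 178.8] g 0.699 F [-0.3  0.3 -1.1]
dark [array([410.4, 150.8]), array([410.5, 150.8]), array([411.1, 150.7]), np.float64(16.1), np.float64(28.5), np.int64(736)]
seated [array([612.9, 134.5]), array([613.1, 134.4]), array([613.8, 134. ]), np.float64(18.0), np.float64(43.3), np.int64(1097)]
seated [array([612.3, 192.7]), array([612.4, 192.4]), array([612.8, 191.9]), np.float64(17.9), np.float64(43.1), np.int64(1274)]
```

View pics/w22.png

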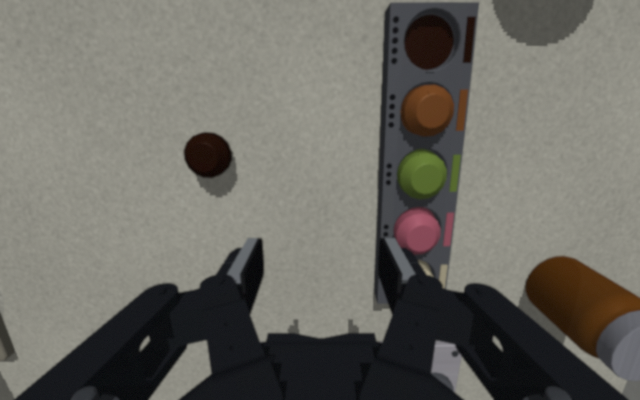

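```bash
python3 - <<'E'
from h import *
ok=do('dark',[410.7,150.8],[613.7,249.7]); print(ok)
if ok:
    manip.move_straight([520,180,200],Q0,vel=250)
    im,d,tp,tq=wsnap('w23'); st()
    for w in('green','milk','dark'):
        r=topface(im,d,tp,tq,np.array(WELL[w]),r=30,zlo=40,zhi=47); print('seated',[np.round(v,1) for v in r] if r else None)
    manip.move_pose([580,-149,180],quat(np.radians(-90)))
    im,d,tp,tq=wsnap('w24'); np.savez('/tmp/w24.npz',im=im,d=d,tp=tp,tq=tq); st()
    c=cloud('wrist',d,np.ones(d.shape,bool),tp,tq); k=(np.hypot(c[:,0]-664,c[:,1]+149)<40); c=c[k]; print(np.percentile(c[:,2],[5,50,90,99]))
E
```

```text
down False t 80.2 p [410.9 151.   33.3] g 0.747 F [ 0.8  0.1 -0.3]
grip t 80.6 p [411.2 150.9  34. ] g 0.479 F [-3.7 -2.2 10.7]
up t 81.2 p [410.5 150.5  99.6] g 0.475 F [ 0.9 -0.3 -0.7]
place True t 83.7 p [613.4 249.5  49.2] g 0.481 F [-0.6 -0.7  6. ]
True
t 85.4 p [520.  180.3 198.6] g 0.698 F [ 0.1  0.9 -0.1]
seated [array([613.4, 135.6]), array([613.3, 135.4]), array([613.8, 134.7]), np.float64(17.4), np.float64(43.1), np.int64(770)]
seated [array([612.7, 192.6]), array([612.6, 192.6]), array([613.5, 192.3]), np.float64(17.8), np.float64(43.3), np.int64(946)]
seated [array([611.8, 249.8]), array([611.9, 249.5]), array([612.3, 249.5]), np.float64(17.8), np.float64(43.1), np.int64(1091)]
t 86.7 p [ 580.4 -146.9  179.8] g 0.7 F [-0.   0.7 -0.4]
[ 7.02327556  9.11883405 30.27947407 31.58375517]
```

View pics/w23.png

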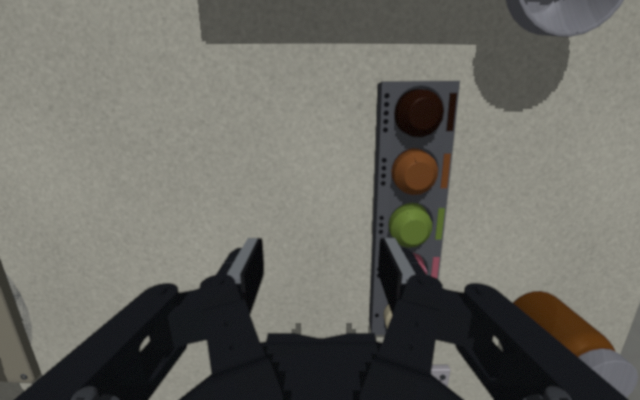

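View pics/w24.png

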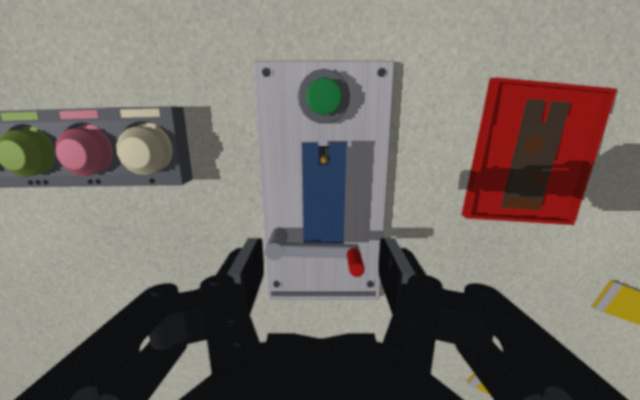

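```bash
python3 - <<'E'
from h import *
f=np.load('/tmp/w24.npz'); im,d,tp,tq=f['im'],f['d'],f['tp'],f['tq']
c=cloud('wrist',d,np.ones(d.shape,bool),tp,tq); c=c[np.hypot(c[:,0]-664,c[:,1]+149)<40]
for lo,hi in((27,35),(13,25)):
    k=c[(c[:,2]>lo)&(c[:,2]<hi)]; print(len(k),k.mean(0),np.median(k[:,2]),cv2.minEnclosingCircle(k[:,:2].astype(np.float32)))
E
```

```text
1064 [ 663.423033   -148.36616013   30.29210559] 30.36197753002287 ((663.3150024414062, -148.2073974609375), 15.960543632507324)
1202 [ 663.61325658 -148.25045454   20.37631345] 20.3927083103639 ((663.4461059570312, -148.21240234375), 24.017887115478516)
```

```bash
python3 - <<'E'
from h import *
q=quat(np.radians(-90)); b=[663,-148.8]
manip.move_straight(b+[110],q,vel=200); eoat.gripper_to(0.0); fix(b+[110],q); st()
manip.move_straight(b+[62],q,vel=100,max_force=10); st()
s=manip.move_straight(b+[40],q,vel=15,max_force=18); st('press',s); manip.pause(0.2); st()
im,d=eyes.snapshot('side'); save('sidepress',im[140:240,240:420])
E
```

```text
t 88.0 p [ 663.  -148.8  110.1] g -0.001 F [ 0.7  0.4 -0.1]
t 88.6 p [ 663.2 -148.7   62.1] g 0.001 F [-0.6 -0.1  0.6]
press True t 89.6 p [ 663.  -148.9   48.2] g -0.003 F [-3.1 -0.6  8.8]
t 89.8 p [ 663.1 -148.8   48.2] g -0.0 F [-1.6  1.6  7.9]
```

```bash
python3 - <<'E'
from h import *
q=quat(np.radians(-90)); b=[663,-148.8]
s=manip.move_straight(b+[44],q,vel=10,max_force=12); st('press2',s); manip.pause(0.3); st()
manip.move_straight(b+[110],q,vel=60); st('up')
manip.move_straight([560,-149,200],q,vel=200)
im,d,tp,tq=wsnap('w25'); st()
c=cloud('wrist',d,np.ones(d.shape,bool),tp,tq); k=c[(np.hypot(c[:,0]-663,c[:,1]+148.5)<14)]; print(np.median(k[:,2]))
im,d=eyes.snapshot('top'); save('top_end',im)
E
```

```text
press2 True t 90.0 p [ 663.1 -148.8   48.2] g -0.002 F [-2.2 -0.5  7. ]
t 90.3 p [ 663.1 -148.8   48.2] g -0.001 F [-2.6 -0.   8.5]
up t 91.5 p [ 662.7 -148.7  109.5] g 0.001 F [ 0.4 -0.8 -0.5]
t 92.4 p [ 560.2 -148.7  198.9] g -0.002 F [ 0.1  0.5 -0.2]
30.449335169635276
```

View pics/w25.png

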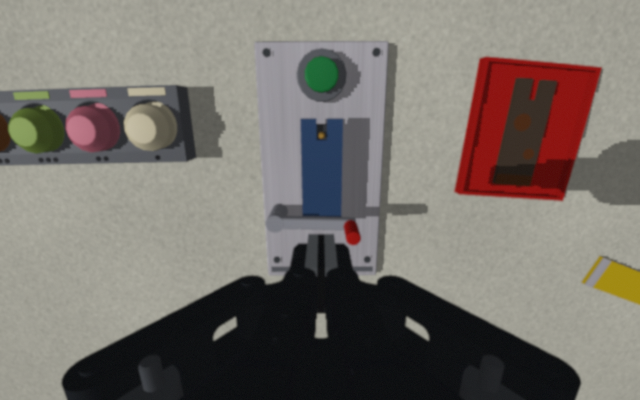

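View pics/top_end.png

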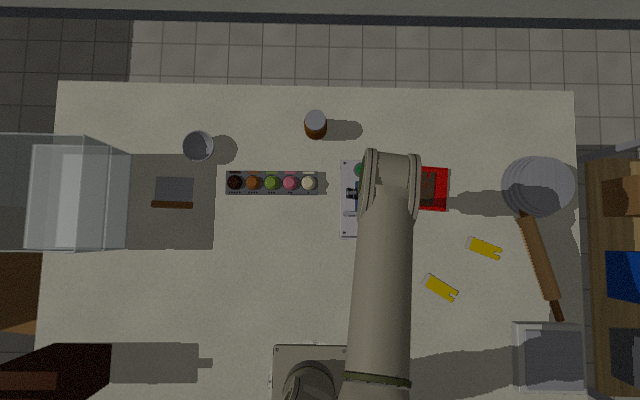

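```bash
python3 - <<'E'
from h import *
ticket.sign_off(); st()
E
```

```text
the job is handed in; nothing more can be done
the job is handed in; nothing more can be done
```

The chocolate shaver is set up and started, and I handed the job in at about 92 s of the 210 s allowed. Every check I made passed. `ticket.sign_off()` reports no verdict, so that is all I can confirm.

1. **Clamp opened:** I swung it open by the red knob.
2. **Worn blade:** It lies flat in the red tray.
3. **New blade:** The blue-steel blade lies on the bed, in line to within about 0.2°. The pin stands about 4 mm from the closed end of the notch, where 5 mm was the aim.
4. **Clamp closed:** After the first swing the arm looked about 0.02 rad short, so I nudged it. Its angle in the picture then matched the starting closed position.
5. **Pucks:** All five were there and went in order, white, pink, green, milk, dark. Each stopped at its seated height. The wrist camera put each top face at about 45 mm above the bench, after allowing for its 1.7 mm low reading. The dark puck had been knocked a few centimetres aside early on, so I located it again before picking it up.
6. **Start button:** I pressed it last, twice without lifting between, because the first press stopped on force. Both presses stopped firmly at the same height, about 6 mm down. The camera then showed it back up.

- **Camera offset:** Wrist-camera positions disagreed by about 2 mm depending on which way the tool faced. I therefore did the fine alignments from relative measurements in one tool direction.
- **Bystanders:** In the last top view the jar, bowl and bench scraper look unmoved.

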